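Load a sample cell into the photometer with the spring tongs

ROBOT

A 7-joint arm with a two-finger parallel gripper is mounted at the origin on the work surface. World frame = base frame: x ahead of the robot, y to its left, z up, the work surface at z = 0. Lengths are in m, angles in rad, forces in N, time in s.
With the tool pointing down it reaches from about 0.375 to 0.925 m from the base axis. Payload 3.1 kg.
Tool frame: the origin (TCP) lies midway between the tips of the shut fingers; the grasp point (between the pads) lies manip.grasp_offset behind it (manip.grasp_offset is the distance from the TCP to the grasp point, in m); x points along the fingers, y is the direction in which the jaws open and shut, and the axes are right-handed (so a half turn about x gives the same grasp; the last joint's range is limited). The gripper opens to 85 mm and grips with 20 to 120 N. Pads are 22 mm wide; open, the fingers measure 114 mm over their backs; the gripper's body (76 mm by 85 mm) begins 54 mm behind the grasp point. The pads swing forward as they close: fully open they stand 13 mm farther back than shut.
Start: joints at [-1.283, 0.383, 0.044, 1.598, -0.018, 1.161, -0.05], TCP at [0.245, 0.602, 0.231] pointing down, gripper open.
Joint ranges: [-2.61, 2.61], [-0.41, 2.15], [-1.48, 1.57], [0, 2.5], [-1.57, 4.71], [0.05, 1.97], [-2.85, 2.85]. Speed limits (rad/s): [2.79, 2.79, 3.14, 3.14, 3.14, 3.14, 3.14].

INTERFACE

Orientations are given as a 3x3 rotation matrix whose columns are the frame's x, y, z axes.
In Python, from workcell import manip gives the robot as it stands. The module is installed in compiled form; this text tells all that it offers.
- The arm moves only by the tool arm_command, never from a script. Its argument "deltas" is one flat list of numbers, 7 for each row, row after row: the shift along the tool's x, y, z in m, then the turn, a rotation vector about the tool's x, y, z in rad, then the closure, from 0 (fully open) to 1 (shut). A call has 1 to 20 rows; each row is the pose to reach, as a shift and turn from the pose measured when the call began, along the tool's axes at that moment; what a row does not reach only later rows make up. A row lasts 1/8 s, in which the tool goes at most 62.5 mm and 10.7 degrees, less where a joint would pass 70% of its speed; a pose out of reach is approached as far as the arm can. A call with a gripper value outside its range is refused whole. The fingers move at their own pace and stop on an object; "squeeze" is the grip in N (left out, the last holds). Time passes only in rows, so rows that repeat a pose let the fingers close. It gives the time, the measured TCP pose, the force and the opening at its end, in the units of the state.
- manip.state(): the state, without advancing time (a new reading comes with each control period).
- manip.grab_frame(name): name is "scene" or "top" or "wrist"; returns a dict with "image" (420x560x3 uint8, red, green, blue), "fx", "fy", "cx", "cy" (pixels), "pose" (4x4, takes a point from camera to world coordinates); the wrist camera has in their place "hand_eye" (4x4, takes a point from camera to tool coordinates, whose origin is the TCP and whose axes are the tool frame's). Camera axes: x right, y down, z forward; pixel columns grow to the right and rows downward; lengths in m; the calibration is good to about 2 mm. A picture is of the moment at which its call begins: read the wrist's pose just before it. There is no depth.
- manip.close_job(): hands the job in, once; it reports no verdict.
The state is a dict: "clock": time; "qpos": joint angles; "joint_vel": joint speeds; "tau": joint torques, N m; "ee_pos": TCP position; "orientation": TCP orientation; "wrist_force": force on the tool from outside, world axes, zero at the start; "wrist_torque": the same for the moment, N m; "gripper_width": opening from 0.0 (shut) to 1.0 (fully open).
Only numpy, scipy, OpenCV 4.12 (cv2) and the standard library are available. Lean on these libraries where they do the work, as an engineer would, in place of code of your own. Each camera call takes 0.05 s, during which the arm holds its last target.

TASK

Take the spring tongs from their stand and, with the tongs only, pick the stoppered sample cell out of the rack and seat it fully home in the free well of the photometer's cell changer. It is glass: feel for the mouth of the well and press it down past the spring gently. Then stand the tongs back in their stand and leave everything else as it was.

Things in the scene. Friction and masses are not known exactly. Their poses are not given: they have to be found in the camera images.
- cell: The sample cell to load: clear square glass cuvette 12.5 x 12.5 mm, 45 mm tall, 16 to 28 g, with a round white stopper (11 mm across, 9 mm tall) on top, 54 mm in all. The only stoppered one of the three loose cells in the rack. Origin: centre of its underside; z up, x and y square to its sides.
- cell_b: Open glass cell without a stopper, otherwise the same as the sample cell; stays in the rack. Origin: centre of its underside.
- cell_c: Another open glass cell without a stopper; stays in the rack. Origin: centre of its underside.
- rack: White cell rack, fixed, 104 (x) x 136 (y) x 32 mm high, nine square wells 16 mm wide, 34 mm apart along x and 45 mm along y, floors 6 mm above the bench; a cell stands loosely in a well with 19 mm of glass showing above the rack. Origin: centre of its underside.
- tongs: Steel spring tongs, 60 g, standing tips down in their stand. Origin: midway between the ribbed flat finger rests (16 mm wide, 24 mm tall) where they are held; z up to the bow, an arm on either side along y (squeeze along y). Width over the rests and spring push: free 39 mm, 3 N; jaws half shut 36 mm, 6 N; closed on a cell 32.5 mm, 10 N. About 0.3 of any further squeeze reaches the cell.
- tongs_tip (a point): Point midway between the lower ends of the tongs' rubber jaws, 80 mm below the tongs' origin. Jaws 12 mm wide (x), 14 mm tall; gap between them 32 mm free, 22 mm half shut, 12.5 mm on a cell; jaw and arm together 5 mm thick. Squeezed empty they shut to a gap of 1 to 2 mm. Repeated pushes make tongs and held cell creep by a millimetre or two.
- tongs_bow (a point): Top of the bow of the tongs, 39 mm above the tongs' origin.
- stand: Grey tongs stand, fixed: base 80 x 110 x 8 mm with an upright rectangular socket open at the top, inside 16 mm (x) by 48 mm (y), rim 46 mm and inner floor 8 mm above the bench. The tongs stand in it with their y axis along its y axis, tongs' origin 88 mm above the bench. Origin: centre of its underside.
- photometer: Cream bench photometer, fixed, 240 (x) x 200 (y) mm, deck 78 mm high, keys in front (-x); flat cover slid back on the deck beyond the compartment, up to 92 mm high. Its open compartment (x -40 to 40, y -50 to 70 mm) holds the cell changer: an aluminium block with one free square well, sides along x and y, under the photometer's origin. Origin: centre of the underside.
- well_mouth (a point): Nominal centre of the free well's mouth, in the top of the changer block 48 mm above the bench. The changer slides along the photometer's y axis and is only roughly set: the real mouth stands up to 8 mm from here, either way; the block shifts under about 1 N within those limits. Well 14 mm square with a 1.5 mm chamfer.
- well_floor (a point): Nominal centre of the floor of the free well, 29 mm below its mouth; a seated cell shows 16 mm of glass. A bowed leaf spring in the +x wall, from 8 mm below the mouth, presses the cell towards -x with about 4 N: pushing the cell past it and on down takes 4 to 5 N; on the floor the resistance rises sharply.
- reference (a point): Top of the stoppered reference cell, 12.5 mm square, fixed in the changer block (so it shifts with it), nominally 34 mm from the free well towards the photometer's +y; 76 mm above the bench.
- dish_a: Covered petri dish 94 mm across, 15 mm high, bystander. Origin: centre of its underside.
- dish_b: Another covered petri dish, 94 mm across, 15 mm high, bystander. Origin: centre of its underside.
- beaker: Glass beaker 68 mm across, 85 mm high, bystander. Origin: centre of its underside.
- reagent: Amber reagent bottle 66 mm across, 130 mm high, bystander. Origin: centre of its underside.
- washbottle: White wash bottle 64 mm across, 180 mm high with a bent spout, bystander. Origin: centre of its underside.
Mind the look-alikes: they are no part of the job. There is more than one size of the tongs; the job needs the middle-sized.

How it is judged:
By the outcome, as a careful person would: the job done as asked, in the order asked, and still so for the second after the job is handed in, with the robot touching nothing.
It also fails if it takes over 72 s, if anything falls off the work surface, if the arm or the gripper's body presses on something with over 40 N, if the wrist force passes 120 N, or if a joint passes its speed limit or range.

## Working session

There is one attempt and no reset: what is moved stays moved. The work goes in short steps, Python scripts to look and compute and a tool call to move; the robot and the scene stay as the last step left them, time stands still between calls to the robot, and variables do not carry over. Pictures are saved under pics/ and viewed, and the job is handed in when it is done.

Besides the shell and the picture viewer there is one more tool, called after "Emit:" as name(argument=value, ...), one argument or row to a line, values as JSON. arm_command: Moves the arm, as the interface text tells. Its arguments: {"type":"object","properties":{"deltas":{"type":"array","items":{"type":"number"}},"squeeze":{"type":"number"}},"required":["deltas"]}

```bash
mkdir -p pics; cat > h.py <<'E'
import numpy as np, cv2
from workcell import manip
def st():
    s=manip.state(); return s
def save(name,fn,crop=None,scale=1):
    f=manip.grab_frame(name); im=cv2.cvtColor(f['image'],cv2.COLOR_RGB2BGR)
    np.savez('pics/'+fn+'.npz',**f)
    cv2.imwrite('pics/'+fn+'.png',im)
    return f
E
python3 - <<'E'
from h import *
s=st()
for k,v in s.items(): print(k,np.round(v,4).tolist())
print(manip.grasp_offset)
for n in ['scene','top','wrist']:
    f=save(n,n+'0'); print(n,f['fx'],f['fy'],f['cx'],f['cy'],np.round(f.get('pose',f.get('hand_eye')),4).tolist())
E
```

```text
clock 0.0
qpos [-1.2828, 0.3838, 0.0438, 1.5996, -0.0179, 1.1612, -0.0499]
joint_vel [-0.0016, 0.0009, 0.0013, -0.0, -0.0016, -0.0013, 0.0002]
tau [-0.0004, -43.3456, 1.0245, -24.9511, 0.0106, 0.0113, 0.0]
ee_pos [0.2442, 0.6013, 0.2299]
orientation [[-0.0009, 0.3762, 0.9266], [-0.0025, 0.9265, -0.3762], [-1.0, -0.0027, 0.0002]]
wrist_force [-0.1273, -0.2631, -0.8166]
wrist_torque [0.0102, 0.016, 0.0514]
gripper_width 1.0003
0.0187
scene 399.9358469096738 399.9358469096738 281.0325078402466 207.2233336902085 [[0.4689, 0.5115, -0.72, 1.1605], [0.883, -0.2903, 0.3688, -0.3512], [-0.0204, -0.8088, -0.5878, 0.5655], [0.0, 0.0, 0.0, 1.0]]
top 460.83592964034716 460.83592964034716 282.54333141850395 212.12564287113787 [[0.0151, -0.9879, 0.1544, 0.4813], [-0.9995, -0.019, -0.0238, -0.0467], [0.0264, -0.154, -0.9877, 1.0308], [0.0, 0.0, 0.0, 1.0]]
wrist 356.74577876067445 356.74577876067445 276.565057749816 206.61963444714547 [[0.001, -0.3231, 0.9464, -0.1419], [1.0, 0.0003, -0.001, 0.0001], [0.0, 0.9464, 0.3231, -0.0832], [0.0, 0.0, 0.0, 1.0]]
```

View pics/scene0.png

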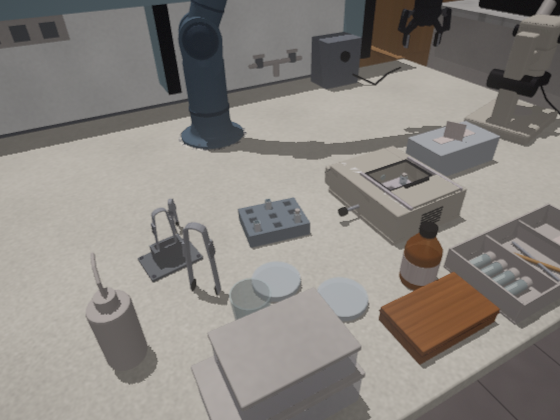

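View pics/top0.png

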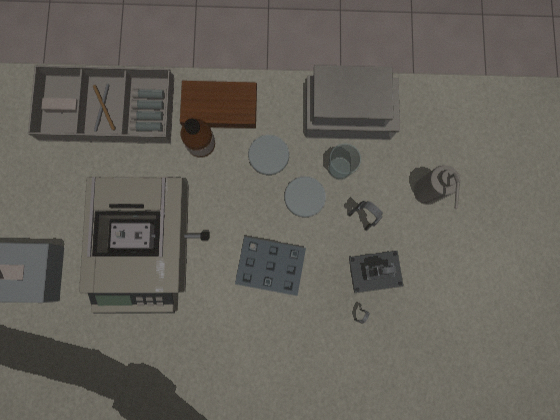

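View pics/wrist0.png

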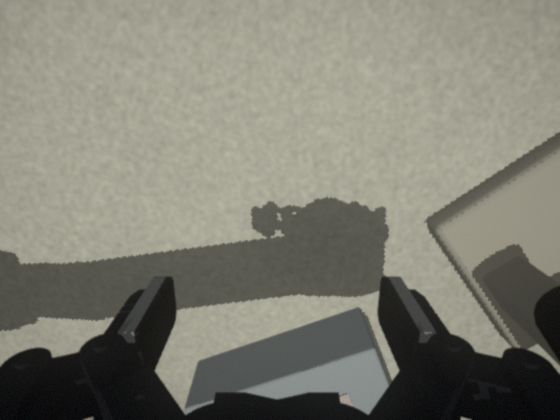

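```bash
python3 - <<'E'
from h import *
def crop(n,x0,y0,x1,y1,s,o):
    im=cv2.imread(f'pics/{n}.png')[y0:y1,x0:x1]
    cv2.imwrite(f'pics/{o}.png',cv2.resize(im,None,fx=s,fy=s,interpolation=cv2.INTER_CUBIC))
crop('scene0',120,185,320,310,4,'c1')
crop('top0',225,190,425,330,4,'c2')
crop('top0',70,165,230,320,3.8,'c3')
crop('scene0',310,140,480,250,4,'c4')
E
```

```text
(no output)
```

View pics/c1.png

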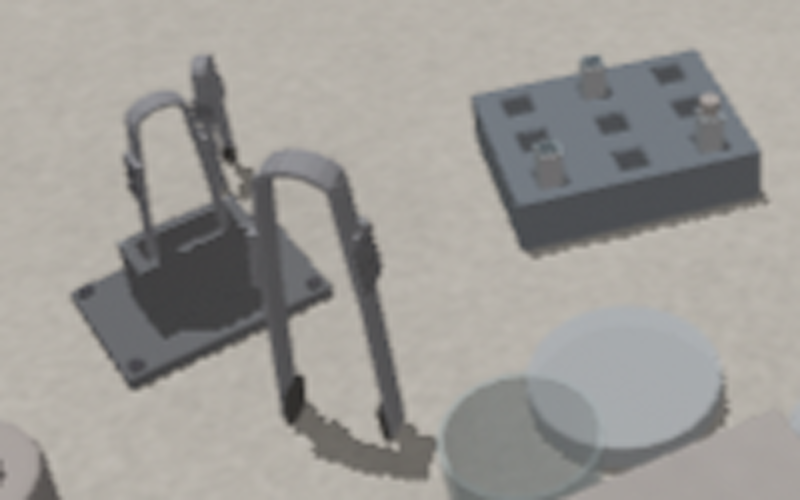

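View pics/c2.png

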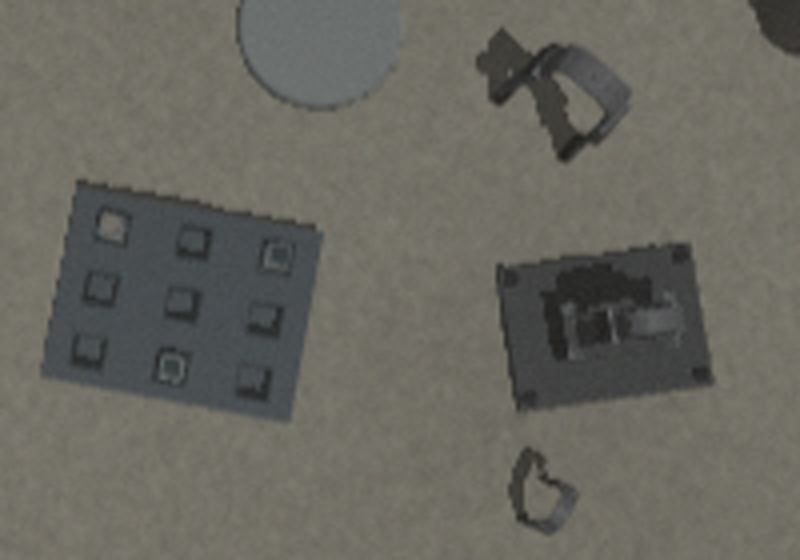

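View pics/c3.png

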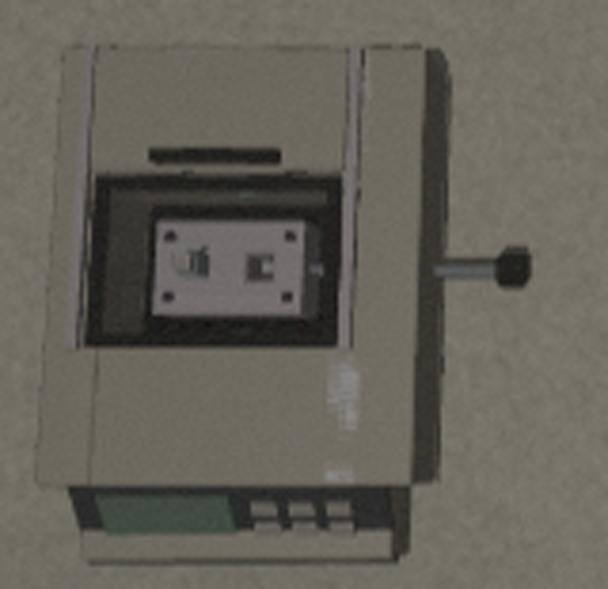

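View pics/c4.png

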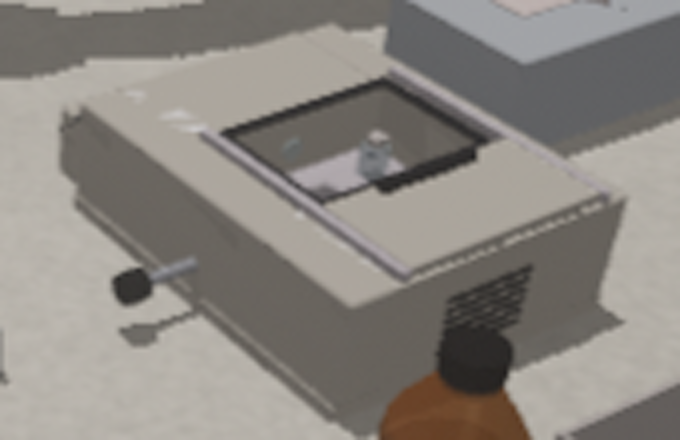

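```bash
cat >> h.py <<'E'
def ray(f,uv,T=None):
    T=f['pose'] if T is None else T
    d=np.array([(uv[0]-f['cx'])/f['fx'],(uv[1]-f['cy'])/f['fy'],1.]); return T[:3,3],T[:3,:3]@d
def at_z(f,uv,z,T=None):
    o,d=ray(f,uv,T); return o+d*(z-o[2])/d[2]
def proj(f,p,T=None):
    T=f['pose'] if T is None else T
    q=T[:3,:3].T@(np.asarray(p)-T[:3,3]); return np.array([f['fx']*q[0]/q[2]+f['cx'],f['fy']*q[1]/q[2]+f['cy']])
def tcpT(s):
    T=np.eye(4);T[:3,:3]=s['orientation'];T[:3,3]=s['ee_pos'];return T
def wsave(fn):
    s=manip.state(); f=manip.grab_frame('wrist'); T=tcpT(s)@f['hand_eye']; f=dict(f); f['pose']=T
    np.savez('pics/'+fn+'.npz',**f); cv2.imwrite('pics/'+fn+'.png',cv2.cvtColor(f['image'],cv2.COLOR_RGB2BGR)); return f
def load(fn): return dict(np.load('pics/'+fn+'.npz'))
def crop(n,x0,y0,x1,y1,s,o):
    im=cv2.imread(f'pics/{n}.png')[y0:y1,x0:x1]
    cv2.imwrite(f'pics/{o}.png',cv2.resize(im,None,fx=s,fy=s,interpolation=cv2.INTER_CUBIC))
E
python3 - <<'E'
from h import *
f=load('top0')
def show(name,pts,off,s,z):
    P=np.array([at_z(f,(off[0]+u/s,off[1]+v/s),z)[:2] for u,v in pts]); print(name,np.round(P,4).tolist()); return P
R=show('rackcorners',[(78,181),(322,233),(292,421),(42,376)],(225,190),4,.032)
print(R.mean(0),np.linalg.norm(R-np.roll(R,-1,0),axis=1))
W=show('wells',[(112,226),(194,243),(277,256),(100,290),(182,304),(264,320),(89,352),(171,368),(253,383)],(225,190),4,.032)
print('wells mean',W.mean(0),'yax',np.degrees(np.arctan2(*(-(W[0::3].mean(0)-W[2::3].mean(0)))[::1])) )
d=W[0::3].mean(0)-W[2::3].mean(0);print('yaw of y axis',np.degrees(np.arctan2(-d[0],d[1])),np.linalg.norm(d))
S=show('stand',[(498,266),(690,245),(712,383),(519,410)],(225,190),4,.008);print(S.mean(0),np.linalg.norm(S-np.roll(S,-1,0),axis=1))
d=S[0]-S[1]+S[3]-S[2];print('stand yaw',np.degrees(np.arctan2(-d[0],d[1])))
show('bow',[(655,322)],(225,190),4,.127)
show('stopper',[(112,222)],(225,190),4,.060)
C=show('compart',[(97,175),(345,178),(338,345),(86,345)],(70,165),3.8,.078);print(C.mean(0),np.linalg.norm(C-np.roll(C,-1,0),axis=1))
d=C[0]-C[1]+C[3]-C[2];print('ph yaw',np.degrees(np.arctan2(-d[0],d[1])))
show('well, ref',[(259,267)],(70,165),3.8,.048);show('ref',[(188,262)],(70,165),3.8,.076)
E
```

```text
rackcorners [[0.585, 0.0111], [0.559, -0.1218], [0.4584, -0.1065], [0.4801, 0.0274]]
[ 0.52060503 -0.04743728] [0.13544101 0.10181364 0.13566205 0.10615451]
wells [[0.5609, -0.0079], [0.5524, -0.0525], [0.5461, -0.0975], [0.5263, -0.0023], [0.5195, -0.0466], [0.5116, -0.0909], [0.4932, 0.0027], [0.4853, -0.0414], [0.4781, -0.0854]]
wells mean [ 0.51926869 -0.04685868] yax -170.52827589920332
yaw of y axis -9.471724100796695 0.0899662301617813
stand [[0.5442, -0.2217], [0.5577, -0.3293], [0.4818, -0.3398], [0.4655, -0.2327]]
[ 0.51231394 -0.2808554 ] [0.10851098 0.07661528 0.1083286  0.07943536]
stand yaw 7.878758367167088
bow [[0.5108, -0.2783]]
stopper [[0.5607, -0.009]]
compart [[0.625, 0.3178], [0.626, 0.1835], [0.5349, 0.1822], [0.5326, 0.3166]]
[0.57960982 0.25001394] [0.13435712 0.09110947 0.13441616 0.09242322]
ph yaw 0.6743035463985116
well, ref [[0.5793, 0.2357]]
ref [[0.5785, 0.266]]
```

```bash
cat >> h.py <<'E'
from scipy.spatial.transform import Rotation as Ro
def Ryaw(d):
    a=np.radians(d); return np.array([[0,-np.sin(a),np.cos(a)],[0,np.cos(a),np.sin(a)],[-1,0,0]])
def plan(p,yaw,s=None):
    s=s or manip.state(); R=np.array(s['orientation']); 
    d=R.T@(np.array(p)-s['ee_pos']); rv=Ro.from_matrix(R.T@Ryaw(yaw)).as_rotvec()
    print('clock',round(s['clock'],3),'ee',np.round(s['ee_pos'],4),'delta',np.round(d,4).tolist(),'rot',np.round(rv,4).tolist(),'rows',round(max(np.linalg.norm(d)/.0625,np.degrees(np.linalg.norm(rv))/10.7),1),'F',np.round(s['wrist_force'],2),'T',np.round(s['wrist_torque'],3),'w',round(s['gripper_width'],4))
E
python3 - <<'E'
from h import *
plan((.545,.24,.26),0.7)
E
```

```text
clock 0.15 ee [0.2443 0.6016 0.2302] delta [-0.0293, -0.2219, 0.4146] rot [-0.3979, -0.0003, 0.0021] rows 7.5 F [ 0.63 -0.45  0.23] T [ 0.057  0.024 -0.015] w 0.9996
```

Emit:
arm_command(
  deltas=[-0.03,-0.07,0.12,-0.12,0,0,0,-0.03,-0.2219,0.4146,-0.398,0,0.002,0,-0.03,-0.2219,0.4146,-0.398,0,0.002,0,-0.03,-0.2219,0.4146,-0.398,0,0.002,0,-0.03,-0.2219,0.4146,-0.398,0,0.002,0,-0.03,-0.2219,0.4146,-0.398,0,0.002,0,-0.03,-0.2219,0.4146,-0.398,0,0.002,0,-0.03,-0.2219,0.4146,-0.398,0,0.002,0,-0.03,-0.2219,0.4146,-0.398,0,0.002,0,-0.03,-0.2219,0.4146,-0.398,0,0.002,0],
)

```text
clock: 1.4
ee_pos: [0.5441, 0.241, 0.2602]
orientation: [[-0.002, -0.013, 1.0], [0.001, 1.0, 0.013], [-1.0, 0.001, -0.002]]
wrist_force: [-0.3, 0.0, -0.6]
gripper_width: 1.0
```

```bash
python3 - <<'E'
from h import *
wsave('w_ph')
print(np.round(manip.state()['joint_vel'],3))
plan((.525,-.035,.24),-9.5)
E
```

```text
[-0.012 -0.005 -0.011  0.002  0.004 -0.001  0.   ]
clock 1.45 ee [0.5437 0.2419 0.2602] delta [0.02, -0.2766, -0.0228] rot [0.1808, -0.0018, -0.0005] rows 4.5 F [ 0.98 -0.19  0.23] T [ 0.063  0.002 -0.055] w 0.9992
```

View pics/w_ph.png

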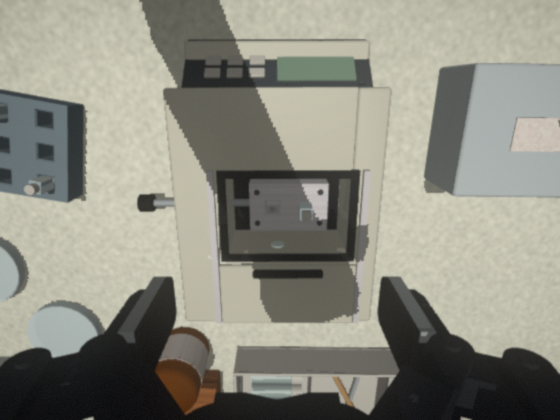

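```bash
python3 - <<'E'
from h import *
crop('w_ph',205,160,370,280,4.8,'c5')
E
```

Emit:
arm_command(
  deltas=[0.02,-0.2766,-0.0228,0.181,-0.002,0,0,0.02,-0.2766,-0.0228,0.181,-0.002,0,0,0.02,-0.2766,-0.0228,0.181,-0.002,0,0,0.02,-0.2766,-0.0228,0.181,-0.002,0,0,0.02,-0.2766,-0.0228,0.181,-0.002,0,0,0.02,-0.2766,-0.0228,0.181,-0.002,0,0,0.02,-0.2766,-0.0228,0.181,-0.002,0,0],
)

```text
clock: 2.33
ee_pos: [0.5252, -0.0318, 0.24]
orientation: [[0.0, 0.161, 0.987], [0.002, 0.987, -0.161], [-1.0, 0.002, -0.0]]
wrist_force: [0.5, 0.1, 0.2]
gripper_width: 1.002
```

View pics/c5.png

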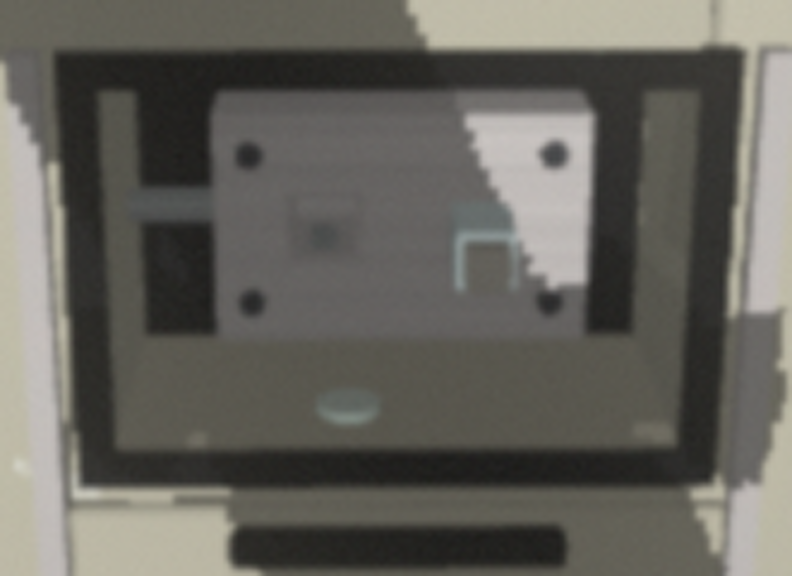

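```bash
python3 - <<'E'
from h import *
wsave('w_rk')
print(np.round(manip.state()['joint_vel'],3))
plan((.475,-.28,.24),7.5)
E
```

```text
[-0.003  0.003  0.002 -0.003  0.004 -0.     0.003]
clock 2.375 ee [ 0.5253 -0.0316  0.24  ] delta [-0.0004, -0.2533, -0.0099] rot [-0.2916, 0.0002, -0.0017] rows 4.1 F [-0.16  0.12  0.07] T [ 0.026 -0.031 -0.033] w 0.9963
```

View pics/w_rk.png

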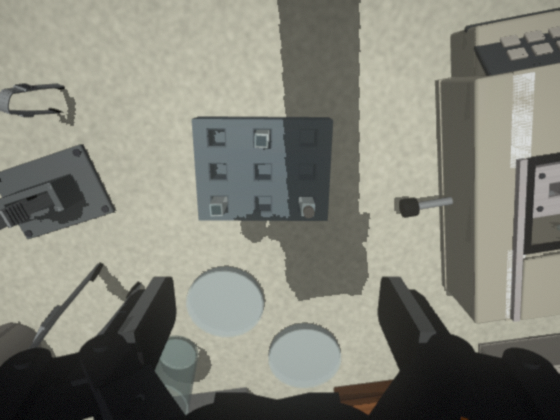

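Emit:
arm_command(
  deltas=[0,-0.2533,-0.0099,-0.2916,0,-0.0017,0,0,-0.2533,-0.0099,-0.2916,0,-0.0017,0,0,-0.2533,-0.0099,-0.2916,0,-0.0017,0,0,-0.2533,-0.0099,-0.2916,0,-0.0017,0,0,-0.2533,-0.0099,-0.2916,0,-0.0017,0,0,-0.2533,-0.0099,-0.2916,0,-0.0017,0,0,-0.2533,-0.0099,-0.2916,0,-0.0017,0],
)

```text
clock: 3.25
ee_pos: [0.4766, -0.2767, 0.2393]
orientation: [[0.0, -0.136, 0.991], [0.001, 0.991, 0.136], [-1.0, 0.001, 0.0]]
wrist_force: [0.1, 0.6, 0.3]
gripper_width: 1.001
```

```bash
python3 - <<'E'
from h import *
wsave('w_st'); crop('w_st',150,100,430,320,2.8,'c6')
crop('w_rk',185,105,345,230,5,'c7')
print(np.round(manip.state()['joint_vel'],3))
f=load('w_ph')
def P(pts,off,s,z): return np.array([at_z(f,(off[0]+u/s,off[1]+v/s),z)[:2] for u,v in pts])
for nm,pts in [('outer',[(55,52),(742,48),(715,484),(80,486)]),('inner',[(97,90),(700,90),(677,450),(115,450)])]:
    C=P(pts,(205,160),4.8,.078);d=C[1]-C[0]+C[2]-C[3]
    print(nm,np.round(C,4).tolist(),C.mean(0),np.linalg.norm(C-np.roll(C,-1,0),axis=1),np.degrees(np.arctan2(-d[0],d[1])))
C=P([(212,112),(596,112),(585,335),(218,335)],(205,160),4.8,.048);d=C[1]-C[0]+C[2]-C[3];print('block',C.mean(0),np.linalg.norm(C-np.roll(C,-1,0),axis=1),np.degrees(np.arctan2(-d[0],d[1])))
print('well',P([(323,226)],(205,160),4.8,.048),'sz',P([(290,193),(356,258)],(205,160),4.8,.048))
print('screws',P([(248,155),(555,155),(550,302),(252,302)],(205,160),4.8,.048))
print('stopper top',P([(487,263)],(205,160),4.8,.076))
E
```

```text
[ 0.003 -0.002  0.007 -0.     0.004 -0.003  0.002]
outer [[0.5367, 0.185], [0.5342, 0.3177], [0.6279, 0.3202], [0.6302, 0.1864]] [0.58224907 0.25231225] [0.13274821 0.09376004 0.13384567 0.09344807] 1.0356127679811533
inner [[0.5442, 0.1928], [0.5426, 0.3102], [0.6201, 0.3116], [0.6217, 0.194]] [0.58214867 0.25217467] [0.11742093 0.07748788 0.11760281 0.07749925] 0.7651276153992801
block [0.58155602 0.25424734] [0.08204352 0.05143977 0.08195124 0.05144489] 0.7643115052878152
well [[0.58179728 0.23683307]] sz [[0.57432597 0.2295996 ]
 [0.58913299 0.24415795]]
screws [[0.56585329 0.22052373]
 [0.56497227 0.28666092]
 [0.59893308 0.28734692]
 [0.59981626 0.22125088]]
stopper top [[0.57973854 0.27038607]]
```

View pics/c6.png

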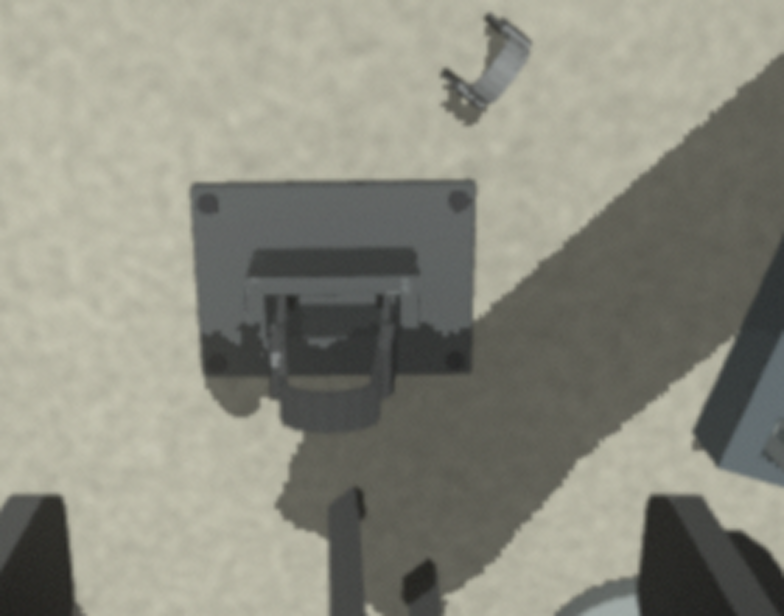

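View pics/c7.png

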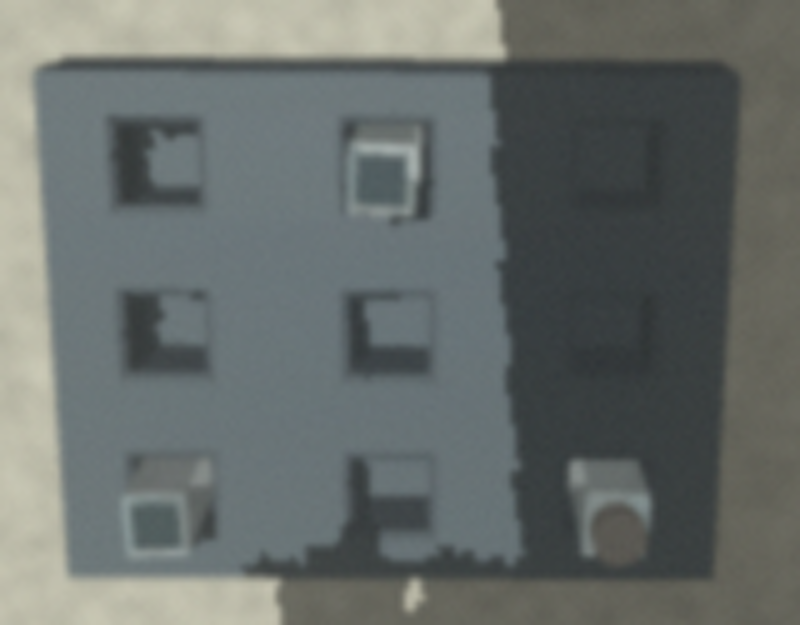

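```bash
python3 - <<'E'
from h import *
f=load('w_rk')
def P(pts,off,s,z): return np.array([at_z(f,(off[0]+u/s,off[1]+v/s),z)[:2] for u,v in pts])
def rep(n,C):
    d=C[1]-C[0]+C[2]-C[3]; print(n,C.mean(0).round(4),np.linalg.norm(C-np.roll(C,-1,0),axis=1).round(4),'yaw',np.degrees(np.arctan2(-d[0],d[1])).round(2))
o=(185,105)
rep('rack',P([(38,72),(738,72),(713,577),(70,577)],o,5,.032))
W=P([(155,163),(388,163),(617,163),(165,333),(388,333),(612,333),(391,495)],o,5,.032);print(W.round(4).tolist())
print('stopper',P([(619,533)],o,5,.060),'celltop',P([(619,525)],o,5,.051), 'base at rim centre', P([(610,495)],o,5,.032))
f=load('w_st');o=(150,100)
rep('stand',P([(192,184),(474,181),(470,373),(205,375)],o,2.8,.008))
rep('socket',P([(247,280),(416,277),(414,325),(250,325)],o,2.8,.046))
print('bow',P([(330,400)],o,2.8,.127),P([(280,400),(382,398)],o,2.8,.127),'bow back/front',P([(330,385),(330,430)],o,2.8,.127))
print('rests',P([(270,350),(396,350)],o,2.8,.09))
fs=load('scene0')
for n,p in [('bow',(.51,-.279,.127)),('tip',(.51,-.279,.008)),('cellstop',(.5607,-.0085,.060)),('small bow',(.40,-.25,.1))]: print(n,proj(fs,p))
E
```

```text
rack [ 0.5227 -0.0451] [0.1339 0.1034 0.135  0.1034] yaw -9.27
[[0.4814, -0.0842], [0.4887, -0.0395], [0.4959, 0.0044], [0.5148, -0.0895], [0.522, -0.0454], [0.5292, -0.001], [0.5558, -0.0507]]
stopper [[ 0.56138785 -0.00635663]] celltop [[ 0.56304084 -0.0057924 ]] base at rim centre [[ 0.56311215 -0.00602249]]
stand [ 0.5142 -0.2791] [0.1071 0.079  0.1074 0.0787] yaw 8.35
socket [ 0.5097 -0.2803] [0.0595 0.018  0.0587 0.0169] yaw 8.34
bow [[ 0.51050868 -0.27895249]] [[ 0.51239825 -0.29274424]
 [ 0.50794075 -0.26469649]] bow back/front [[ 0.50599908 -0.27953518]
 [ 0.519673   -0.27776835]]
rests [[ 0.51299353 -0.29843545]
 [ 0.507632   -0.25931051]]
bow [157.598457   207.73628606]
tip [169.27145877 254.4755981 ]
cellstop [295.83011614 208.41790993]
small bow [160.96107521 187.71374165]
```

```bash
python3 - <<'E'
from h import *
f=load('top0')
for z in (0,.1,.17,.2):
    print(z,[at_z(f,(225+u/4,190+v/4),z)[:2].round(3).tolist() for u,v in [(495,100),(565,158),(575,50),(620,95)]])
f=load('w_st')
print([at_z(f,(150+u/2.8,100+v/2.8),.0)[:2].round(3).tolist() for u,v in [(345,495),(425,575)]])
fs=load('scene0')
for u,v in [(120+290/4,185+415/4),(120+395/4,185+430/4)]: print(at_z(fs,(u,v),0).round(3))
# big bow height: intersect scene ray
o,d=ray(fs,(120+305/4,185+155/4)); o2,d2=ray(f,(225+600/4,190+72/4))
A=np.c_[d,-d2]; t=np.linalg.lstsq(A,o2-o,rcond=None)[0]; print('bow big',o+d*t[0],o2+d2*t[1])
plan((.5115,-.2795,.18),8.2)
plan((.5115,-.2795,.065),8.2)
E
```

```text
0 [[0.639, -0.222], [0.606, -0.262], [0.668, -0.268], [0.643, -0.293]]
0.1 [[0.623, -0.205], [0.594, -0.241], [0.65, -0.247], [0.627, -0.27]]
0.17 [[0.613, -0.193], [0.586, -0.226], [0.638, -0.232], [0.616, -0.253]]
0.2 [[0.608, -0.188], [0.582, -0.22], [0.632, -0.225], [0.612, -0.246]]
[[0.612, -0.262], [0.647, -0.222]]
[ 0.617 -0.265  0.   ]
[ 0.65  -0.225  0.   ]
bow big [ 0.49271371 -0.20930969  0.04950348] [ 0.49157215 -0.17977304  0.05910334]
clock 3.3 ee [ 0.4765 -0.2769  0.2393] delta [0.0593, -0.0074, 0.0344] rot [-0.0068, 0.0003, -0.0012] rows 1.1 F [-0.66  0.26 -0.15] T [0.016 0.02  0.026] w 1.0017
clock 3.3 ee [ 0.4765 -0.2769  0.2393] delta [0.1743, -0.0076, 0.0343] rot [-0.0068, 0.0003, -0.0012] rows 2.8 F [-0.66  0.26 -0.15] T [0.016 0.02  0.026] w 1.0017
```

Emit:
arm_command(
  deltas=[0.05,-0.0075,0.0343,-0.0068,0,-0.0012,0,0.085,-0.0075,0.0343,-0.0068,0,-0.0012,0,0.12,-0.0075,0.0343,-0.0068,0,-0.0012,0,0.15,-0.0075,0.0343,-0.0068,0,-0.0012,0,0.1743,-0.0075,0.0343,-0.0068,0,-0.0012,0,0.1743,-0.0075,0.0343,-0.0068,0,-0.0012,0.2,0.1743,-0.0075,0.0343,-0.0068,0,-0.0012,0.35,0.1743,-0.0075,0.0343,-0.0068,0,-0.0012,0.5,0.1743,-0.0075,0.0343,-0.0068,0,-0.0012,0.5,0.1743,-0.0075,0.0343,-0.0068,0,-0.0012,0.5],
  squeeze=20,
)

```text
clock: 4.55
ee_pos: [0.5118, -0.2797, 0.0656]
orientation: [[0.001, -0.143, 0.99], [-0.0, 0.99, 0.143], [-1.0, -0.0, 0.001]]
wrist_force: [0.0, 0.1, -0.2]
gripper_width: 0.503
```

```bash
python3 - <<'E'
from h import *
plan((.5115,-.2795,.065),8.2)
wsave('w_g1')
E
```

```text
clock 4.55 ee [ 0.5118 -0.2797  0.0656] delta [0.0006, 0.0002, -0.0003] rot [-0.0001, 0.0013, 0.0005] rows 0.0 F [ 0.01  0.12 -0.18] T [-0.012  0.026 -0.038] w 0.503
```

View pics/w_g1.png

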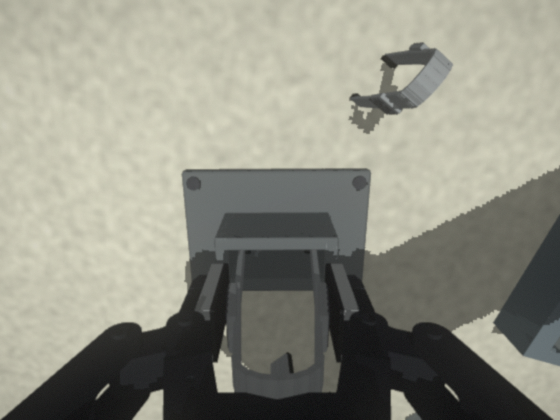

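Emit:
arm_command(
  deltas=[0,0,0,0,0,0,0.54,0,0,0,0,0,0,0.57,0,0,0,0,0,0,0.58,0,0,0,0,0,0,0.58],
  squeeze=20,
)

```text
clock: 5.1
ee_pos: [0.5119, -0.2796, 0.0657]
orientation: [[0.001, -0.143, 0.99], [-0.0, 0.99, 0.143], [-1.0, -0.0, 0.001]]
wrist_force: [0.3, 0.3, 2.5]
gripper_width: 0.421
```

```bash
python3 - <<'E'
from h import *
plan((.5115,-.2795,.065),8.2)
wsave('w_g2');crop('w_g2',150,180,410,400,3,'c8')
E
```

```text
clock 5.1 ee [ 0.5119 -0.2796  0.0657] delta [0.0007, 0.0001, -0.0004] rot [-0.0001, 0.0014, 0.0002] rows 0.0 F [0.33 0.3  2.52] T [ 0.223  0.056 -0.003] w 0.421
```

View pics/c8.png

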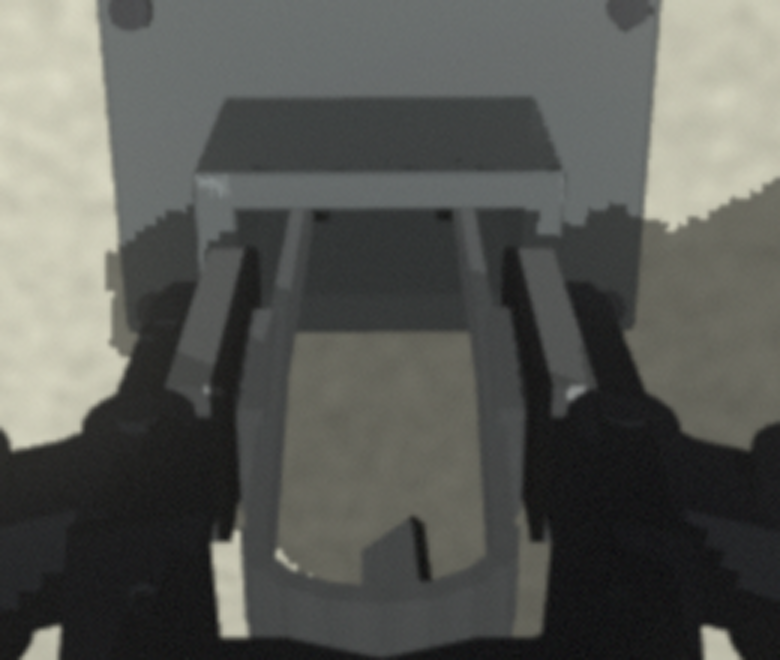

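Emit:
arm_command(
  deltas=[-0.01,0,0,0,0,0,0.58,-0.03,0,0,0,0,0,0.58,-0.06,0,0,0,0,0,0.58,-0.1,0,0,0,0,0,0.58,-0.12,0,0,0,0,0,0.58,-0.12,0,0,0,0,0,0.58],
)

```text
clock: 5.9
ee_pos: [0.5131, -0.2804, 0.1879]
orientation: [[0.006, -0.142, 0.99], [-0.001, 0.99, 0.142], [-1.0, -0.002, 0.006]]
wrist_force: [-0.3, -0.2, -0.3]
gripper_width: 0.423
```

```bash
python3 - <<'E'
from h import *
plan((.562,-.007,.19),-9.3)
wsave('w_g3');crop('w_g3',150,130,410,350,3,'c9')
E
```

```text
clock 5.9 ee [ 0.5131 -0.2804  0.1879] delta [-0.0022, 0.2636, 0.0874] rot [0.3053, 0.0059, 0.0014] rows 4.4 F [-0.3  -0.17 -0.26] T [ 0.038  0.063 -0.038] w 0.4225
```

View pics/c9.png

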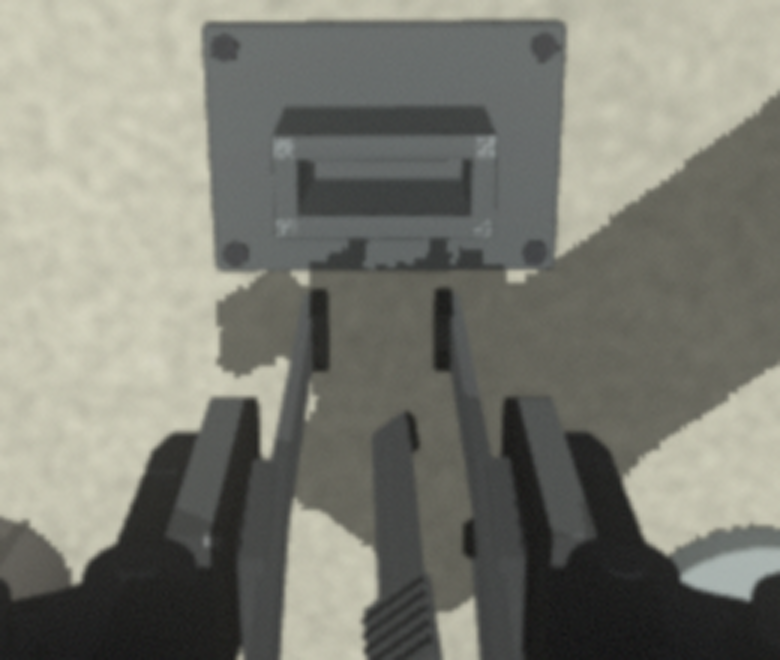

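```bash
python3 - <<'E'
from h import *
f=load('w_g3'); HE=f['hand_eye']; s=manip.state()
for x in (.0577,.0607):
  for y,z in [(0,-.006),(.011,-.006),(-.011,-.006),(.011,.006)]:
    q=proj(f,(x,y,z),HE); print(x,y,z,'crop',((q-[150,130])*3).round(1))
q=proj(f,(.0437,.011,.006),HE);print('top far',((q-[150,130])*3).round(1))
q=proj(f,(.0437,.011,-.006),HE);print('top near',((q-[150,130])*3).round(1))
def P(pts,off,s,z): return np.array([at_z(f,(off[0]+u/s,off[1]+v/s),z)[:2] for u,v in pts])
def rep(n,C):
    d=C[1]-C[0]+C[2]-C[3]; print(n,C.mean(0).round(4),np.linalg.norm(C-np.roll(C,-1,0),axis=1).round(4),'yaw',np.degrees(np.arctan2(-d[0],d[1])).round(2))
rep('inner',P([(297,158),(472,156),(470,216),(297,216)],(150,130),3,.046))
rep('outer',P([(275,137),(497,136),(492,237),(274,237)],(150,130),3,.046))
rep('base',P([(203,23),(567,22),(555,268),(217,270)],(150,130),3,.008))
E
```

```text
0.0577 0 -0.006 crop [380.5 273.3]
0.0577 0.011 -0.006 crop [435.6 273.3]
0.0577 -0.011 -0.006 crop [325.5 273.2]
0.0577 0.011 0.006 crop [434.6 328.4]
0.0607 0 -0.006 crop [380.5 267.9]
0.0607 0.011 -0.006 crop [434.9 267.9]
0.0607 -0.011 -0.006 crop [326.2 267.9]
0.0607 0.011 0.006 crop [433.9 322.4]
top far [438.1 358.4]
top near [439.2 300.3]
inner [ 0.5147 -0.2795] [0.0479 0.0173 0.0483 0.0167] yaw 8.58
outer [ 0.5149 -0.2793] [0.0604 0.0291 0.0612 0.0289] yaw 8.38
base [ 0.5144 -0.2791] [0.1084 0.0785 0.1088 0.0789] yaw 8.5
```

```bash
python3 - <<'E'
from h import *
plan((.559,-.006,.135),-9.3)
E
```

```text
clock 5.95 ee [ 0.5119 -0.2795  0.1861] delta [0.0512, 0.2641, 0.0855] rot [0.3054, 0.0025, 0.0001] rows 4.5 F [ 0.6   0.56 -0.94] T [ 0.017 -0.019  0.009] w 0.4211
```

Emit:
arm_command(
  deltas=[0,0.05,0,0.06,0.002,0,0.58,0,0.11,0.03,0.14,0.002,0,0.58,0,0.17,0.05,0.22,0.002,0,0.58,0,0.23,0.075,0.3,0.002,0,0.58,0.02,0.2641,0.0855,0.3054,0.0025,0,0.58,0.0512,0.2641,0.0855,0.3054,0.0025,0,0.58,0.0512,0.2641,0.0855,0.3054,0.0025,0,0.58,0.0512,0.2641,0.0855,0.3054,0.0025,0,0.58],
)

```text
clock: 6.95
ee_pos: [0.5585, -0.0073, 0.1346]
orientation: [[-0.001, 0.164, 0.987], [-0.001, 0.987, -0.164], [-1.0, -0.001, -0.001]]
wrist_force: [0.0, -0.8, -0.2]
gripper_width: 0.421
```

```bash
python3 - <<'E'
from h import *
plan((.559,-.006,.135),-9.3)
wsave('w_c1');crop('w_c1',150,130,410,350,3,'c10')
plan((.559,-.006,.135),-9.3)
E
```

```text
clock 6.95 ee [ 0.5585 -0.0073  0.1346] delta [-0.0004, 0.0014, 0.0003] rot [-0.0019, -0.0011, 0.0012] rows 0.0 F [ 0.03 -0.78 -0.23] T [ 0.035 -0.055  0.001] w 0.4207
clock 7.0 ee [ 0.5593 -0.0074  0.1355] delta [0.0005, 0.0014, -0.0005] rot [-0.0024, 0.0008, 0.0005] rows 0.0 F [0.52 0.18 0.01] T [-0.016  0.009 -0.017] w 0.4195
```

View pics/c10.png

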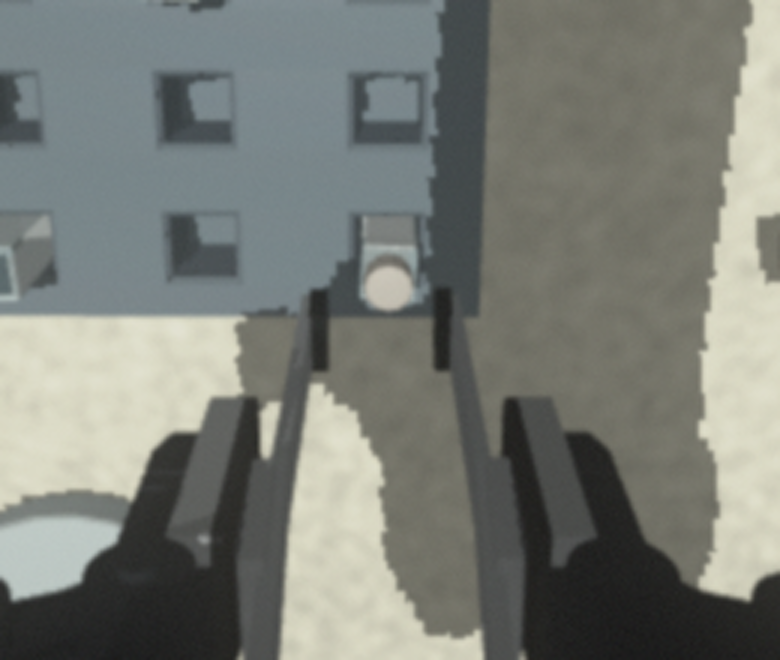

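```bash
python3 - <<'E'
from h import *
f=load('w_c1'); HE=f['hand_eye']
def tool_at_x(uv,x):
    o,d=ray(f,uv,HE); return o+d*(x-o[0])/d[0]
def c(u,v): return (150+u/3,130+v/3)
H=.1346
print('stopper',tool_at_x(c(388,287),H-.060).round(4))
print('cell top corners z.051', [tool_at_x(c(*p),H-.051).round(4)[1:].tolist() for p in [(361,245),(418,245)]])
print('well corners z.032',[tool_at_x(c(*p),H-.032).round(4)[1:].tolist() for p in [(352,212),(424,212),(350,73),(424,73),(352,144),(424,144)]])
print('rack right top edge',[tool_at_x(c(*p),H-.032).round(4)[1:].tolist() for p in [(442,0),(430,290)]])
print('jaw near bottom',[tool_at_x(c(*p),.0577).round(4)[1:].tolist() for p in [(328,290),(434,290)]])
print('jaw far top',[tool_at_x(c(*p),.0437).round(4)[1:].tolist() for p in [(328,370),(434,370)]])
E
```

```text
stopper [0.0746 0.0016 0.0038]
cell top corners z.051 [[-0.0044, -0.0027], [0.0084, -0.0027]]
well corners z.032 [[-0.0069, -0.0043], [0.0104, -0.0043], [-0.007, -0.0379], [0.01, -0.0379], [-0.0067, -0.0211], [0.0102, -0.0211]]
rack right top edge [[0.0138, -0.0544], [0.0122, 0.0159]]
jaw near bottom [[-0.0105, -0.0023], [0.0107, -0.0023]]
jaw far top [[-0.0101, 0.0085], [0.0103, 0.0085]]
```

Emit:
arm_command(
  deltas=[0.008,0.0018,0.0007,-0.002,0,0,0.58,0.02,0.0018,0.0007,-0.002,0,0,0.58,0.03,0.0018,0.0007,-0.002,0,0,0.58,0.0385,0.0018,0.0007,-0.002,0,0,0.58,0.0385,0.0018,0.0007,-0.002,0,0,0.58],
)

```text
clock: 7.62
ee_pos: [0.5593, -0.0058, 0.0958]
orientation: [[-0.002, 0.162, 0.987], [-0.001, 0.987, -0.162], [-1.0, -0.001, -0.002]]
wrist_force: [-0.1, 0.7, -0.4]
gripper_width: 0.424
```

```bash
python3 - <<'E'
from h import *
plan((.559,-.006,.0965),-9.3)
wsave('w_c2');crop('w_c2',150,130,410,350,3,'c11')
E
```

```text
clock 7.625 ee [ 0.5593 -0.0058  0.0958] delta [-0.0007, -0.0002, -0.0003] rot [-0.0003, -0.0015, 0.0012] rows 0.0 F [-0.11  0.65 -0.37] T [-0.053 -0.012  0.041] w 0.424
```

View pics/c11.png

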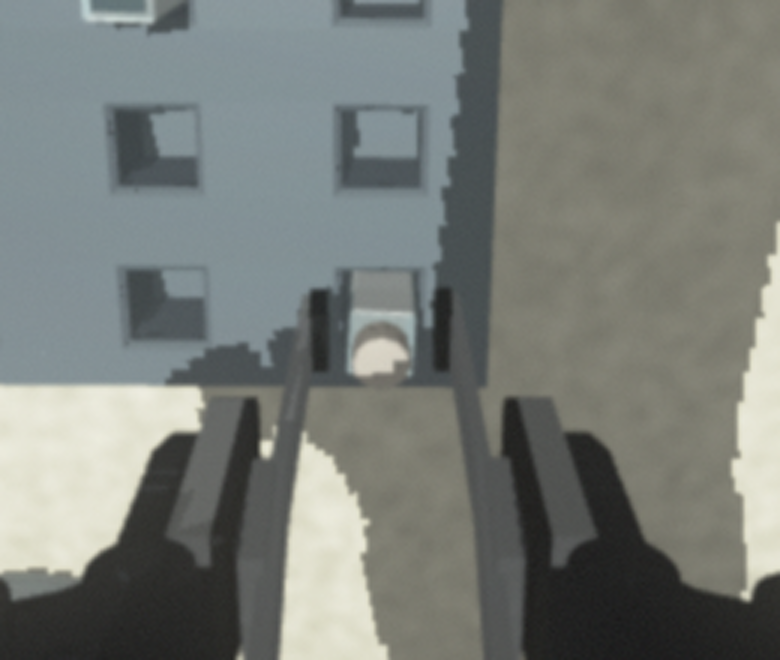

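Emit:
arm_command(
  deltas=[0,0,0,0,0,0,0.6,0,0,0,0,0,0,0.62,0,0,0,0,0,0,0.64,0,0,0,0,0,0,0.66,0,0,0,0,0,0,0.68,0,0,0,0,0,0,0.68],
  squeeze=32,
)

```text
clock: 8.43
ee_pos: [0.5602, -0.0058, 0.0968]
orientation: [[0.0, 0.162, 0.987], [-0.001, 0.987, -0.162], [-1.0, -0.001, 0.0]]
wrist_force: [0.1, -1.0, 2.1]
gripper_width: 0.38
```

```bash
python3 - <<'E'
from h import *
plan((.559,-.006,.0965),-9.3)
wsave('w_c3');crop('w_c3',150,130,410,350,3,'c12')
E
```

```text
clock 8.425 ee [ 0.5602 -0.0058  0.0968] delta [0.0003, -0.0004, -0.0012] rot [-0.0004, 0.0004, 0.0006] rows 0.0 F [ 0.06 -0.97  2.07] T [0.002 0.003 0.004] w 0.3803
```

View pics/c12.png

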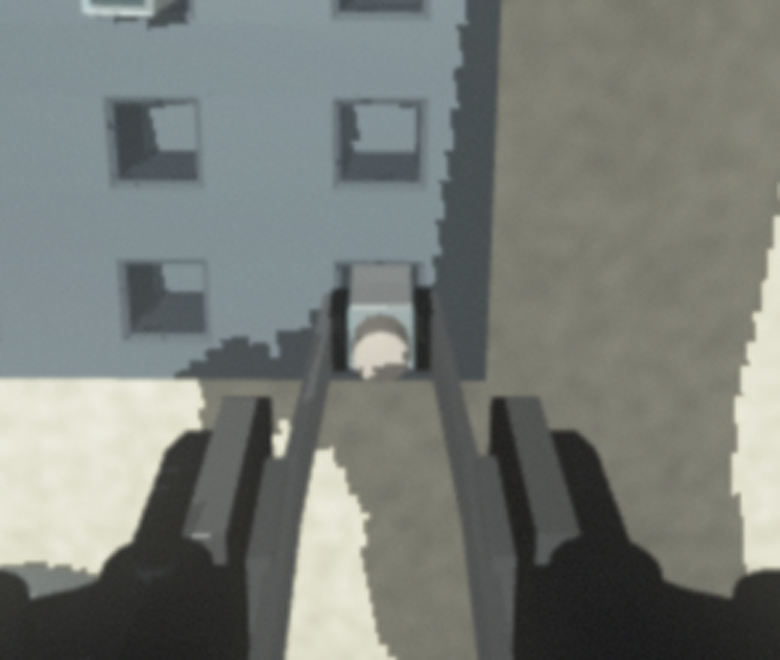

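Emit:
arm_command(
  deltas=[-0.008,0,0,0,0,0,0.68,-0.025,0,0,0,0,0,0.68,-0.05,0,0,0,0,0,0.68,-0.085,0,0,0,0,0,0.68,-0.115,0,0,0,0,0,0.68,-0.115,0,0,0,0,0,0.68],
)

```text
clock: 9.22
ee_pos: [0.5626, -0.0059, 0.2157]
orientation: [[0.008, 0.162, 0.987], [0.001, 0.987, -0.162], [-1.0, 0.002, 0.007]]
wrist_force: [0.5, 0.7, -0.8]
gripper_width: 0.385
```

```bash
python3 - <<'E'
from h import *
plan((.5765,.2368,.20),0.8)
wsave('w_c4');crop('w_c4',150,130,410,350,3,'c13')
plan((.5765,.2368,.20),0.8)
E
```

```text
clock 9.225 ee [ 0.5626 -0.0059  0.2157] delta [0.016, 0.2417, -0.0258] rot [-0.177, 0.0075, -0.0012] rows 3.9 F [ 0.51  0.72 -0.82] T [ 0.019 -0.014  0.076] w 0.3852
clock 9.275 ee [ 0.5611 -0.0058  0.2137] delta [0.0138, 0.2419, -0.0242] rot [-0.1768, 0.0037, -0.0005] rows 3.9 F [-0.22  0.31 -1.29] T [-0.07   0.049 -0.061] w 0.3754
```

View pics/c13.png

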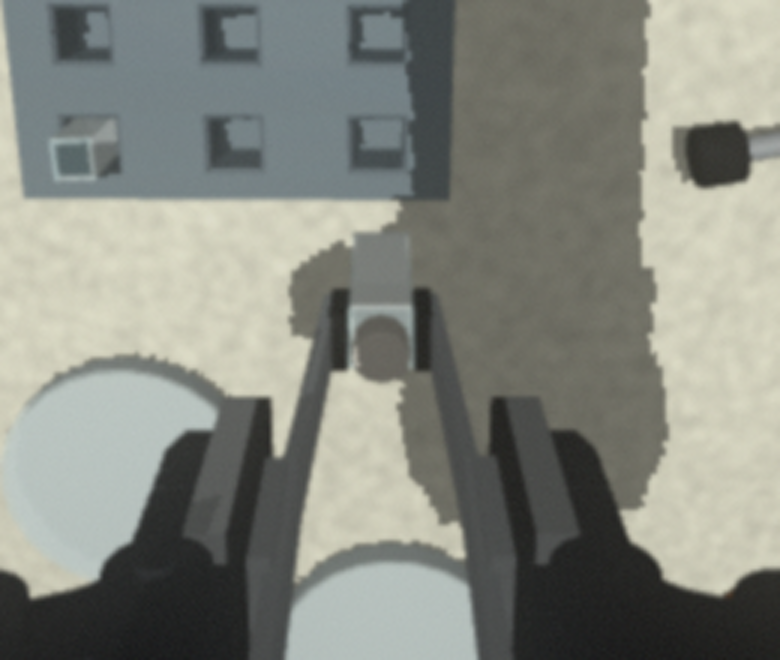

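```bash
cat >> h.py <<'E'
def tool_at_x(f,uv,x):
    o,d=ray(f,uv,f['hand_eye']); return o+d*(x-o[0])/d[0]
E
python3 - <<'E'
from h import *
f=load('w_c4')
c=lambda u,v:(150+u/3,130+v/3)
for n,p,x in [('botL',(353,233),.0905),('botR',(411,233),.0905),('topL',(348,305),.0455),('topR',(413,305),.0455),('stop',(381,347),.0365),('jawL',(330,290),.0577),('jawR',(432,290),.0577)]:
    print(n,tool_at_x(f,c(*p),x).round(4)[1:])
E
```

```text
botL [-0.0063 -0.0031]
botR [ 0.007  -0.0032]
topL [-0.0062 -0.0042]
topR [ 0.0062 -0.0042]
stop [0.0001 0.0003]
jawL [-0.0101 -0.0023]
jawR [ 0.0103 -0.0023]
```

```bash
python3 - <<'E'
from h import *
plan((.5793,.2368,.20),0.8)
E
```

```text
clock 9.275 ee [ 0.5611 -0.0058  0.2137] delta [0.0138, 0.2423, -0.0214] rot [-0.1768, 0.0037, -0.0005] rows 3.9 F [-0.22  0.31 -1.29] T [-0.07   0.049 -0.061] w 0.3754
```

Emit:
arm_command(
  deltas=[0,0.03,0,-0.02,0.003,0,0.68,0,0.075,-0.005,-0.05,0.003,0,0.68,0,0.12,-0.01,-0.09,0.003,0,0.68,0,0.165,-0.015,-0.13,0.003,0,0.68,0.005,0.21,-0.02,-0.17,0.003,0,0.68,0.0138,0.235,-0.0214,-0.1768,0.0037,0,0.68,0.0138,0.2423,-0.0214,-0.1768,0.0037,0,0.68,0.0138,0.2423,-0.0214,-0.1768,0.0037,0,0.68,0.0138,0.2423,-0.0214,-0.1768,0.0037,0,0.68],
)

```text
clock: 10.4
ee_pos: [0.5801, 0.2338, 0.2003]
orientation: [[0.0, -0.01, 1.0], [-0.001, 1.0, 0.01], [-1.0, -0.001, 0.0]]
wrist_force: [-0.6, 0.3, -1.3]
gripper_width: 0.377
```

```bash
python3 - <<'E'
from h import *
plan((.5793,.2368,.20),0.8)
wsave('w_p1');crop('w_p1',180,110,380,260,4,'c14')
plan((.5793,.2368,.20),0.8)
E
```

```text
clock 10.4 ee [0.5801 0.2338 0.2003] delta [0.0003, 0.003, -0.0008] rot [-0.0041, 0.0004, 0.0008] rows 0.0 F [-0.6   0.3  -1.27] T [-0.    -0.051  0.068] w 0.3772
clock 10.45 ee [0.5801 0.234  0.2005] delta [0.0004, 0.0028, -0.0008] rot [-0.0041, 0.0007, 0.0004] rows 0.0 F [-0.19 -0.08 -0.96] T [-0.06  -0.002  0.022] w 0.38
```

View pics/c14.png

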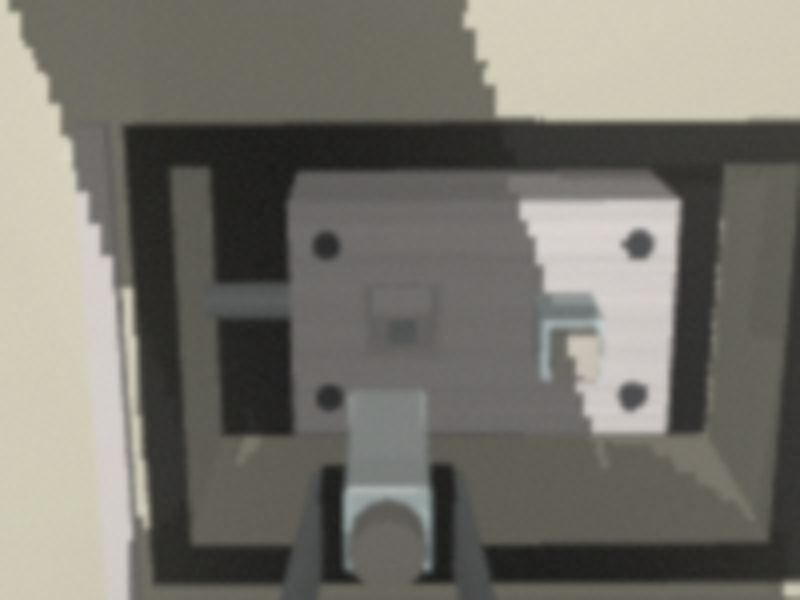

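```bash
python3 - <<'E'
from h import *
f=load('w_p1')
c=lambda u,v:(180+u/4,110+v/4)
for n,p,x in [('wellL',(366,318),.1523),('wellR',(438,318),.1523),('wellT',(402,285),.1523),('wellB',(402,352),.1523),('blkL',(290,318),.1523),('blkR',(676,318),.1523),('blkT',(480,199),.1523),('blkB',(480,433),.1523),('s1',(327,245),.1523),('s2',(638,243),.1523),('s3',(632,395),.1523),('s4',(329,397),.1523),('botL',(348,391),.0905),('botR',(428,391),.0905),('topL',(345,487),.0455),('topR',(433,487),.0455)]:
    print(n,tool_at_x(f,c(*p),x).round(4)[1:])
E
```

```text
wellL [-0.0046  0.0016]
wellR [0.0108 0.0016]
wellT [ 0.0031 -0.0057]
wellB [0.0031 0.0093]
blkL [-0.0209  0.0016]
blkR [0.0618 0.0016]
blkT [ 0.0193 -0.0242]
blkB [0.0204 0.0279]
s1 [-0.0127 -0.0144]
s2 [ 0.0527 -0.0148]
s3 [0.0534 0.0191]
s4 [-0.0128  0.0196]
botL [-0.0068 -0.0031]
botR [ 0.007  -0.0031]
topL [-0.006  -0.0042]
topR [ 0.0065 -0.0042]
```

Emit:
arm_command(
  deltas=[0.01,0.003,-0.001,-0.004,0,0,0.68,0.025,0.003,-0.001,-0.004,0,0,0.68,0.04,0.003,-0.001,-0.004,0,0,0.68,0.05,0.003,-0.001,-0.004,0,0,0.68,0.054,0.003,-0.001,-0.004,0,0,0.68,0.054,0.003,-0.001,-0.004,0,0,0.68],
)

```text
clock: 11.2
ee_pos: [0.579, 0.2369, 0.1461]
orientation: [[0.0, -0.014, 1.0], [-0.001, 1.0, 0.014], [-1.0, -0.001, 0.0]]
wrist_force: [0.9, 0.4, -0.8]
gripper_width: 0.381
```

```bash
python3 - <<'E'
from h import *
plan((.5793,.2368,.1465),0.8)
wsave('w_p2');crop('w_p2',180,110,380,260,4,'c15')
plan((.5793,.2368,.1465),0.8)
E
```

```text
clock 11.2 ee [0.579  0.2369 0.1461] delta [-0.0004, -0.0001, 0.0003] rot [0.0, 0.0002, 0.0007] rows 0.0 F [ 0.9   0.39 -0.83] T [ 0.054 -0.014  0.028] w 0.3808
clock 11.25 ee [0.5794 0.2371 0.1466] delta [0.0001, -0.0003, -0.0001] rot [-0.0001, 0.0011, 0.0003] rows 0.0 F [ 0.3   0.71 -1.55] T [ 0.044 -0.014  0.056] w 0.3823
```

View pics/c15.png

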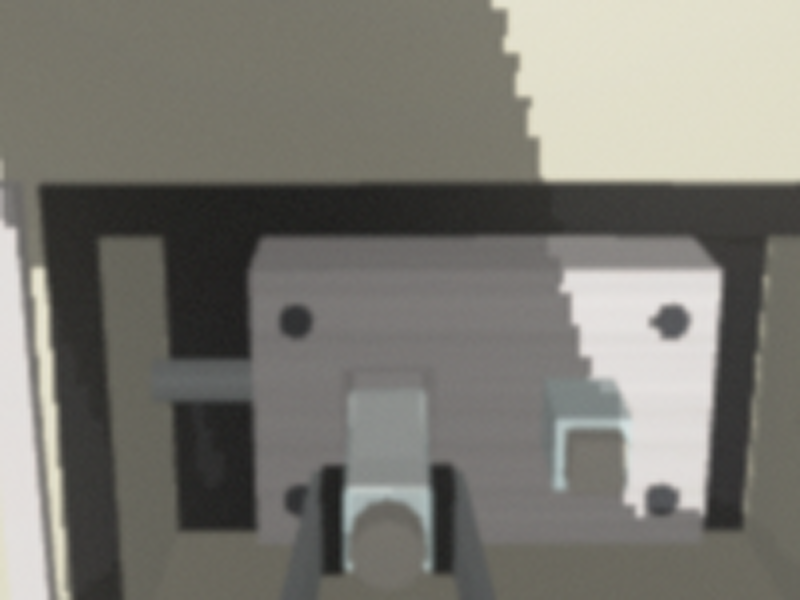

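```bash
python3 - <<'E'
from h import *
f=load('w_p2')
c=lambda u,v:(180+u/4,110+v/4)
X=.1464-.048
for n,p,x in [('wellL',(347,385),X),('wellR',(431,385),X),('wellT',(390,370),X),('blkL',(250,318),X),('blkR',(718,318),X),('blkT',(480,268),X),('blkB',(480,543),X),('s1',(296,322),X),('s2',(672,321),X),('s3',(661,498),X),('s4',(298,499),X),('botL',(348,391),.0905),('botR',(428,391),.0905),('reftop',(590,488),.1464-.067)]:
    print(n,tool_at_x(f,c(*p),x).round(4)[1:])
E
```

```text
wellL [-0.0072 -0.0015]
wellR [ 0.0077 -0.0015]
wellT [ 0.0005 -0.0043]
blkL [-0.0241 -0.0139]
blkR [ 0.0578 -0.0139]
blkT [ 0.016  -0.0229]
blkB [0.0171 0.0293]
s1 [-0.016  -0.0132]
s2 [ 0.0498 -0.0134]
s3 [0.05   0.0203]
s4 [-0.0163  0.0205]
botL [-0.0068 -0.0031]
botR [ 0.007  -0.0031]
reftop [0.034  0.0103]
```

Emit:
arm_command(
  deltas=[0.003,0,0,0,0,0,0.68,0.006,0,0,0,0,0,0.68,0.0085,0,0,0,0,0,0.68,0.0085,0,0,0,0,0,0.68],
)

```text
clock: 11.75
ee_pos: [0.5791, 0.2369, 0.1378]
orientation: [[0.001, -0.014, 1.0], [-0.001, 1.0, 0.014], [-1.0, -0.001, 0.001]]
wrist_force: [-0.1, 0.3, -1.8]
gripper_width: 0.38
```

Emit:
arm_command(
  deltas=[0.001,0,0,0,0,0,0.68,0.002,0,0,0,0,0,0.68,0.002,0,0,0,0,0,0.68],
)

```text
clock: 12.12
ee_pos: [0.5791, 0.237, 0.1357]
orientation: [[0.0, -0.014, 1.0], [-0.001, 1.0, 0.014], [-1.0, -0.001, 0.0]]
wrist_force: [0.0, -0.4, -1.7]
gripper_width: 0.379
```

Emit:
arm_command(
  deltas=[0.001,0,0,0,0,0,0.68,0.002,0,0,0,0,0,0.68,0.003,0,0,0,0,0,0.68,0.003,0,0,0,0,0,0.68],
)

```text
clock: 12.62
ee_pos: [0.579, 0.2369, 0.1325]
orientation: [[0.0, -0.014, 1.0], [-0.001, 1.0, 0.014], [-1.0, -0.001, 0.0]]
wrist_force: [-0.1, 0.7, -1.2]
gripper_width: 0.378
```

```bash
python3 - <<'E'
from h import *
plan((.5793,.2368,.1095),0.8)
wsave('w_p3');crop('w_p3',180,110,380,260,4,'c16')
plan((.5793,.2368,.1095),0.8)
E
```

```text
clock 12.625 ee [0.579  0.2369 0.1325] delta [0.023, -0.0001, 0.0003] rot [-0.0001, 0.0001, 0.0007] rows 0.4 F [-0.14  0.7  -1.22] T [-0.015 -0.002  0.088] w 0.3778
clock 12.675 ee [0.579  0.2369 0.1326] delta [0.0231, -0.0001, 0.0003] rot [-0.0001, 0.0002, 0.0007] rows 0.4 F [ 0.07 -0.14 -0.59] T [ 0.002 -0.038  0.055] w 0.381
```

View pics/c16.png

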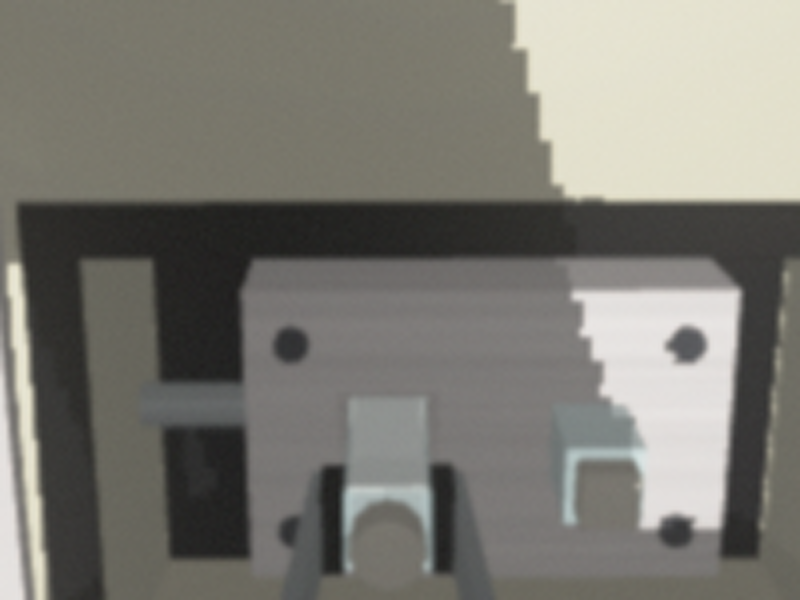

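Emit:
arm_command(
  deltas=[0.001,0,0,0,0,0,0.68,0.002,0,0,0,0,0,0.68,0.003,0,0,0,0,0,0.68,0.004,0,0,0,0,0,0.68,0.005,0,0,0,0,0,0.68],
)

```text
clock: 13.3
ee_pos: [0.5791, 0.237, 0.1279]
orientation: [[0.0, -0.014, 1.0], [-0.001, 1.0, 0.014], [-1.0, -0.001, 0.0]]
wrist_force: [-0.7, 0.2, 2.2]
gripper_width: 0.377
```

Emit:
arm_command(
  deltas=[0.001,0,0,0,0,0,0.68,0.002,0,0,0,0,0,0.68,0.003,0,0,0,0,0,0.68,0.004,0,0,0,0,0,0.68],
)

```text
clock: 13.8
ee_pos: [0.5796, 0.2372, 0.1243]
orientation: [[0.001, -0.014, 1.0], [0.0, 1.0, 0.014], [-1.0, 0.0, 0.001]]
wrist_force: [-0.1, 0.2, 2.9]
gripper_width: 0.378
```

Emit:
arm_command(
  deltas=[0.001,0,0,0,0,0,0.68,0.002,0,0,0,0,0,0.68,0.003,0,0,0,0,0,0.68,0.004,0,0,0,0,0,0.68,0.005,0,0,0,0,0,0.68],
)

```text
clock: 14.42
ee_pos: [0.5797, 0.2373, 0.1193]
orientation: [[0.002, -0.014, 1.0], [0.0, 1.0, 0.014], [-1.0, 0.0, 0.002]]
wrist_force: [0.3, -0.1, 4.5]
gripper_width: 0.379
```

```bash
python3 - <<'E'
from h import *
wsave('w_p4');crop('w_p4',180,110,380,260,4,'c17')
plan((.5793,.2368,.1095),0.8)
E
```

```text
clock 14.475 ee [0.5796 0.2373 0.1191] delta [0.0096, -0.0005, -0.0003] rot [-0.0001, 0.0014, -0.0001] rows 0.2 F [0.06 0.24 3.22] T [0.032 0.026 0.008] w 0.3787
```

View pics/c17.png

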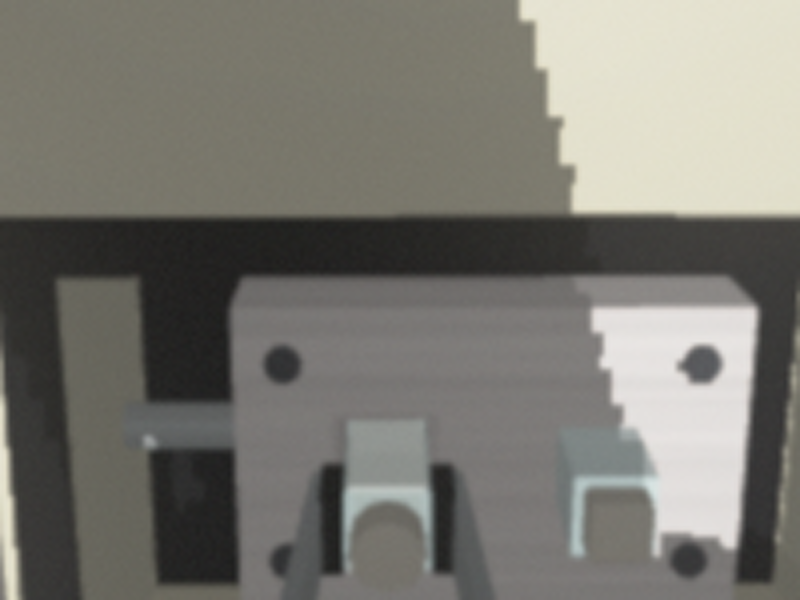

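Emit:
arm_command(
  deltas=[0.001,0,0,0,0,0,0.68,0.002,0,0,0,0,0,0.68,0.003,0,0,0,0,0,0.68,0.004,0,0,0,0,0,0.68,0.005,0,0,0,0,0,0.68,0.006,0,0,0,0,0,0.68],
)

```text
clock: 15.22
ee_pos: [0.5796, 0.2373, 0.113]
orientation: [[0.001, -0.014, 1.0], [0.0, 1.0, 0.014], [-1.0, 0.0, 0.001]]
wrist_force: [-0.9, -0.5, 5.5]
gripper_width: 0.377
```

Emit:
arm_command(
  deltas=[0.001,0,0,0,0,0,0.68,0.0015,0,0,0,0,0,0.68,0.002,0,0,0,0,0,0.68],
)

```text
clock: 15.6
ee_pos: [0.5795, 0.2373, 0.111]
orientation: [[0.001, -0.014, 1.0], [0.0, 1.0, 0.014], [-1.0, 0.0, 0.001]]
wrist_force: [-1.7, 0.8, 4.0]
gripper_width: 0.378
```

Emit:
arm_command(
  deltas=[0.0005,0,0,0,0,0,0.68,0.001,0,0,0,0,0,0.68],
)

```text
clock: 15.85
ee_pos: [0.5794, 0.2373, 0.11]
orientation: [[0.001, -0.014, 1.0], [0.0, 1.0, 0.014], [-1.0, 0.0, 0.001]]
wrist_force: [-1.9, 0.3, 3.9]
gripper_width: 0.379
```

Emit:
arm_command(
  deltas=[0.0004,0,0,0,0,0,0.68,0.0008,0,0,0,0,0,0.68],
)

```text
clock: 16.1
ee_pos: [0.5795, 0.2373, 0.1093]
orientation: [[0.001, -0.014, 1.0], [0.0, 1.0, 0.014], [-1.0, 0.0, 0.001]]
wrist_force: [-2.0, -0.6, 5.2]
gripper_width: 0.378
```

Emit:
arm_command(
  deltas=[0.0004,0,0,0,0,0,0.68,0.0007,0,0,0,0,0,0.68],
)

```text
clock: 16.35
ee_pos: [0.5796, 0.2374, 0.1092]
orientation: [[0.001, -0.014, 1.0], [0.0, 1.0, 0.014], [-1.0, 0.0, 0.001]]
wrist_force: [-1.8, 0.0, 7.4]
gripper_width: 0.379
```

```bash
python3 - <<'E'
from h import *
wsave('w_p5');crop('w_p5',180,110,380,260,4,'c18')
plan((.5793,.2368,.1095),0.8)
save('scene','sc2');crop('sc2',350,140,450,220,7,'c19')
plan((.5793,.2368,.1095),0.8)
E
```

```text
clock 16.4 ee [0.5796 0.2373 0.1092] delta [-0.0003, -0.0005, -0.0003] rot [-0.0001, 0.0011, -0.0004] rows 0.0 F [-0.96  0.5   6.58] T [-0.054  0.38  -0.028] w 0.3815
clock 16.45 ee [0.5796 0.2373 0.1092] delta [-0.0003, -0.0005, -0.0003] rot [-0.0001, 0.0011, -0.0004] rows 0.0 F [-1.75 -0.37  7.86] T [-0.06   0.388 -0.02 ] w 0.3811
```

View pics/c18.png

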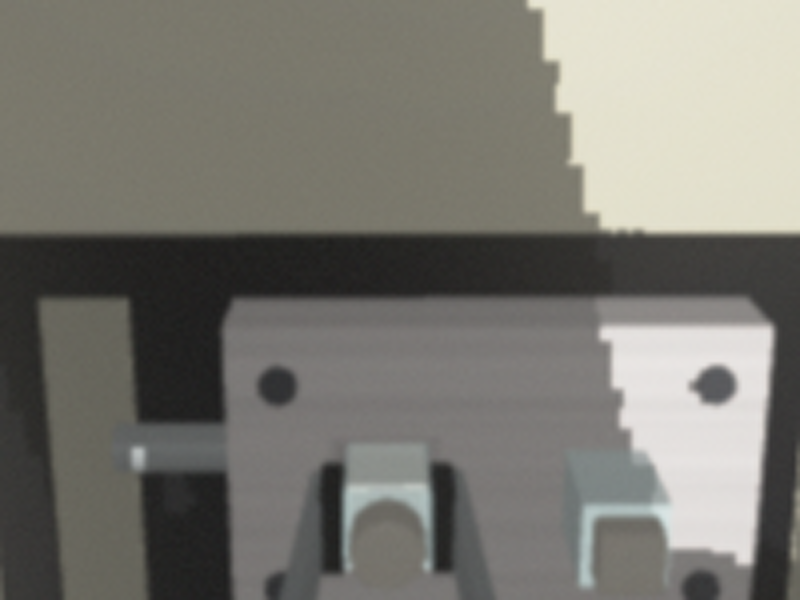

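View pics/c19.png

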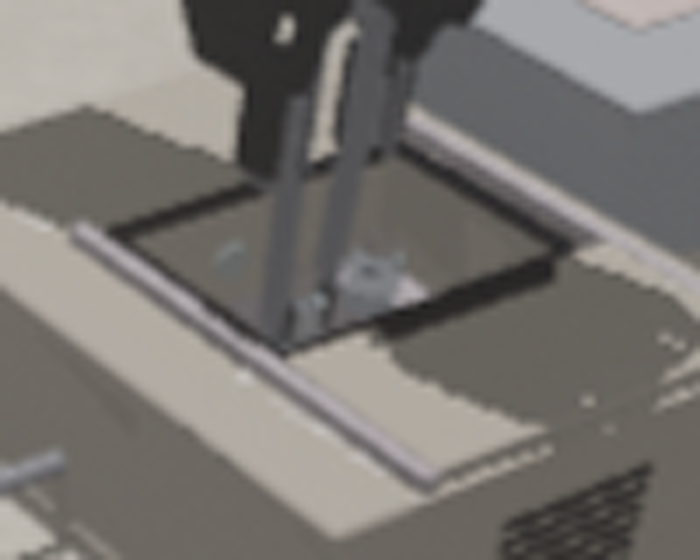

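Emit:
arm_command(
  deltas=[0.0006,0,0,0,0,0,0.68,0.001,0,0,0,0,0,0.68,0.001,0,0,0,0,0,0.68],
)

```text
clock: 16.82
ee_pos: [0.5798, 0.2373, 0.1089]
orientation: [[0.001, -0.014, 1.0], [0.001, 1.0, 0.014], [-1.0, 0.001, 0.001]]
wrist_force: [-1.7, -1.1, 6.9]
gripper_width: 0.379
```

```bash
python3 - <<'E'
from h import *
f=load('w_p5')
c=lambda u,v:(180+u/4,110+v/4)
X=.1092-.048
for n,p,x in [('wellT',(386,443),X),('blkT',(480,326),X),('celltopL',(345,485),X-.016),('celltopR',(432,485),X-.016),('s1',(278,386),X),('s2',(716,385),X),('refL',(583,508),.1092-.067),('refR',(668,508),.1092-.067)]:
    print(n,tool_at_x(f,c(*p),x).round(4)[1:])
plan((.5793,.2368,.1095),0.8)
E
```

```text
wellT [-0.0002 -0.0048]
blkT [ 0.0137 -0.0234]
celltopL [-0.006  -0.0046]
celltopR [ 0.0063 -0.0046]
s1 [-0.0164 -0.014 ]
s2 [ 0.0494 -0.0142]
refL [ 0.0275 -0.0024]
refR [ 0.0394 -0.0024]
clock 16.825 ee [0.5798 0.2373 0.1089] delta [-0.0006, -0.0005, -0.0005] rot [-0.0002, 0.0012, -0.0006] rows 0.0 F [-1.7  -1.1   6.86] T [-0.134  0.458  0.017] w 0.3787
```

Emit:
arm_command(
  deltas=[0,0,0,0,0,0,0.66,0,0,0,0,0,0,0.62,0,0,0,0,0,0,0.6,0,0,0,0,0,0,0.58,0,0,0,0,0,0,0.57,0,0,0,0,0,0,0.57],
  squeeze=20,
)

```text
clock: 17.58
ee_pos: [0.5797, 0.2372, 0.1086]
orientation: [[0.001, -0.014, 1.0], [0.0, 1.0, 0.014], [-1.0, 0.0, 0.001]]
wrist_force: [0.3, 0.7, -1.4]
gripper_width: 0.426
```

```bash
python3 - <<'E'
from h import *
wsave('w_p6');crop('w_p6',180,110,380,260,4,'c20')
plan((.5793,.2368,.1095),0.8)
E
```

```text
clock 17.625 ee [0.5797 0.2373 0.1087] delta [-0.0008, -0.0005, -0.0004] rot [-0.0001, 0.001, -0.0005] rows 0.0 F [-0.73  0.88 -0.32] T [-0.039 -0.053  0.   ] w 0.4294
```

View pics/c20.png

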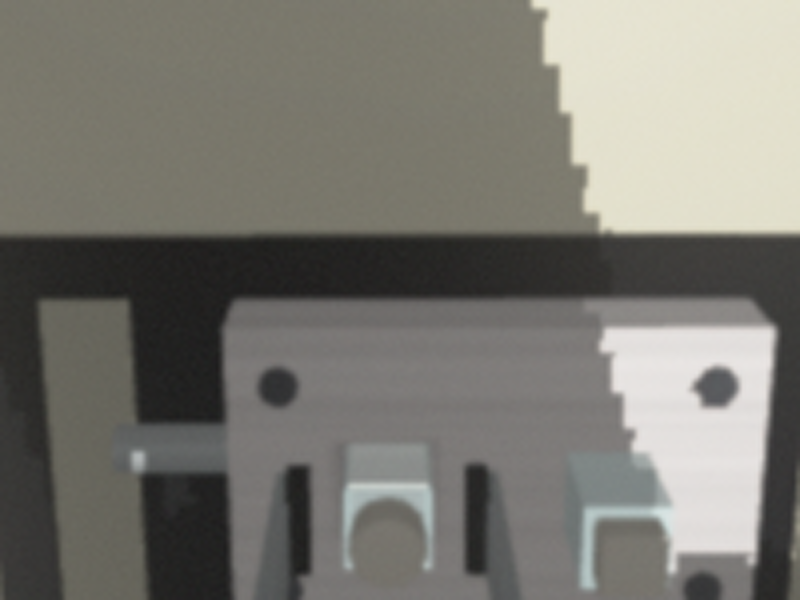

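Emit:
arm_command(
  deltas=[-0.005,0,0,0,0,0,0.57,-0.02,0,0,0,0,0,0.57,-0.045,0,0,0,0,0,0.57,-0.075,0,0,0,0,0,0.57,-0.1,0,0,0,0,0,0.57,-0.1,0,0,0,0,0,0.57,-0.1,0,0,0,0,0,0.57],
)

```text
clock: 18.5
ee_pos: [0.5791, 0.2371, 0.2083]
orientation: [[0.0, -0.014, 1.0], [0.0, 1.0, 0.014], [-1.0, 0.0, 0.0]]
wrist_force: [0.8, -0.8, -1.0]
gripper_width: 0.428
```

```bash
python3 - <<'E'
from h import *
wsave('w_p7');crop('w_p7',180,110,380,260,4,'c21')
plan((.5793,.2368,.1095),0.8)
E
```

```text
clock 18.55 ee [0.5787 0.2369 0.2076] delta [0.0981, -0.0001, 0.0007] rot [-0.0001, -0.001, 0.0005] rows 1.6 F [ 0.38  0.23 -1.36] T [ 0.012 -0.026 -0.039] w 0.4313
```

View pics/c21.png

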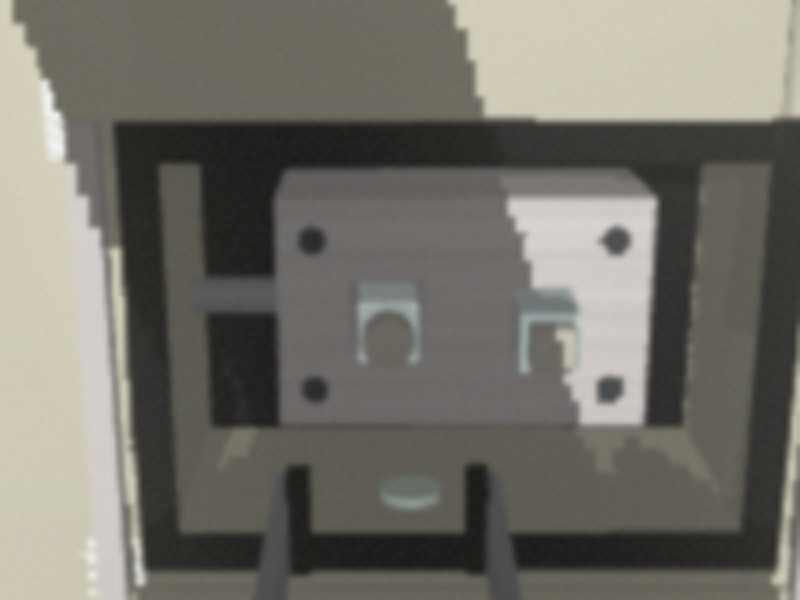

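```bash
python3 - <<'E'
from h import *
f=load('w_p7');H=.2079
c=lambda u,v:(180+u/4,110+v/4)
X=H-.048
for n,p in [('s1',(312,240)),('s2',(617,240)),('s3',(610,388)),('s4',(315,389)),('blkT',(450,196)),('blkB',(450,425))]: print(n,tool_at_x(f,c(*p),X).round(4)[1:])
for z in (.062,.064,.066,.068):
    print(z,'sample top edge',tool_at_x(f,c(357,301),H-z).round(4)[1:],tool_at_x(f,c(420,301),H-z).round(4)[1:],'ref(+3)',tool_at_x(f,c(517,313),H-z-.003).round(4)[1:],tool_at_x(f,c(580,313),H-z-.003).round(4)[1:])
print('exposed base row, at block', tool_at_x(f,c(388,283),X).round(4)[1:], tool_at_x(f,c(548,289),X).round(4)[1:])
E
```

```text
s1 [-0.0163 -0.0137]
s2 [ 0.0495 -0.0137]
s3 [0.0497 0.0201]
s4 [-0.0162  0.0203]
blkT [ 0.0134 -0.0233]
blkB [0.0141 0.0289]
0.062 sample top edge [-0.0064 -0.0039] [ 0.0068 -0.0039] ref(+3) [ 0.0268 -0.0022] [ 0.0399 -0.0022]
0.064 sample top edge [-0.0063 -0.0045] [ 0.0067 -0.0045] ref(+3) [ 0.0266 -0.0027] [ 0.0396 -0.0027]
0.066 sample top edge [-0.0063 -0.005 ] [ 0.0067 -0.005 ] ref(+3) [ 0.0265 -0.0033] [ 0.0393 -0.0033]
0.068 sample top edge [-0.0062 -0.0056] [ 0.0066 -0.0056] ref(+3) [ 0.0263 -0.0039] [ 0.039  -0.0039]
exposed base row, at block [ 0.0001 -0.0041] [ 0.035  -0.0028]
```

```bash
python3 - <<'E'
from h import *
plan((.5119,-.2796,.21),8.3)
plan((.5119,-.2796,.125),8.3)
E
```

```text
clock 18.55 ee [0.5787 0.2369 0.2076] delta [-0.0021, -0.5156, -0.074] rot [-0.131, -0.001, 0.0004] rows 8.3 F [ 0.38  0.23 -1.36] T [ 0.012 -0.026 -0.039] w 0.4313
clock 18.55 ee [0.5787 0.2369 0.2076] delta [0.0829, -0.5155, -0.0739] rot [-0.131, -0.001, 0.0004] rows 8.4 F [ 0.38  0.23 -1.36] T [ 0.012 -0.026 -0.039] w 0.4313
```

Emit:
arm_command(
  deltas=[-0.002,-0.03,-0.005,-0.01,0,0,0.58,-0.002,-0.075,-0.012,-0.02,0,0,0.58,-0.002,-0.12,-0.018,-0.03,0,0,0.58,-0.002,-0.165,-0.024,-0.04,0,0,0.58,-0.002,-0.21,-0.03,-0.05,0,0,0.58,-0.002,-0.255,-0.037,-0.06,0,0,0.58,-0.002,-0.3,-0.044,-0.07,0,0,0.58,-0.002,-0.345,-0.05,-0.085,0,0,0.58,-0.002,-0.39,-0.058,-0.1,0,0,0.58,-0.002,-0.435,-0.065,-0.115,0,0,0.58,-0.002,-0.48,-0.07,-0.131,-0.001,0,0.58,-0.002,-0.505,-0.074,-0.131,-0.001,0,0.58,0,-0.5156,-0.074,-0.131,-0.001,0,0.58,0.02,-0.5156,-0.074,-0.131,-0.001,0,0.58,0.05,-0.5156,-0.074,-0.131,-0.001,0,0.58,0.075,-0.5156,-0.074,-0.131,-0.001,0,0.58,0.075,-0.5156,-0.074,-0.131,-0.001,0,0.58],
)

```text
clock: 20.68
ee_pos: [0.5097, -0.2757, 0.1288]
orientation: [[-0.007, -0.148, 0.989], [0.004, 0.989, 0.148], [-1.0, 0.005, -0.007]]
wrist_force: [0.4, 0.6, -0.5]
gripper_width: 0.423
```

```bash
python3 - <<'E'
from h import *
wsave('w_r1');crop('w_r1',150,130,410,325,3,'c22')
plan((.5119,-.2796,.066),8.3)
E
```

```text
clock 20.725 ee [ 0.511  -0.277   0.1307] delta [0.0647, -0.0029, 0.0008] rot [0.0026, -0.0038, -0.0025] rows 1.0 F [-0.18 -0.45 -0.22] T [-0.064  0.007  0.025] w 0.416
```

View pics/c22.png

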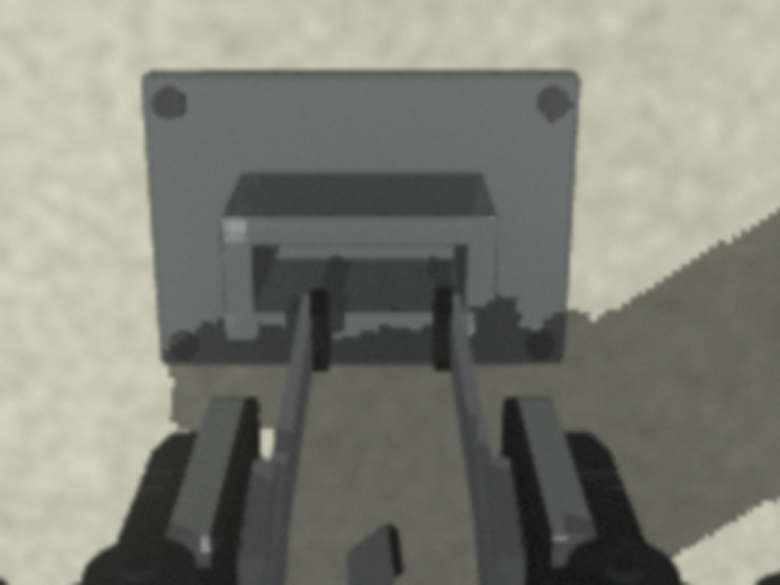

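Emit:
arm_command(
  deltas=[0.003,-0.0029,0.0008,0.0026,-0.0038,-0.0025,0.58,0.006,-0.0029,0.0008,0.0026,-0.0038,-0.0025,0.58,0.006,-0.0029,0.0008,0.0026,-0.0038,-0.0025,0.58],
)

```text
clock: 21.1
ee_pos: [0.5124, -0.2798, 0.125]
orientation: [[0.001, -0.144, 0.99], [-0.0, 0.99, 0.144], [-1.0, -0.0, 0.001]]
wrist_force: [-0.1, -0.8, -0.2]
gripper_width: 0.422
```

```bash
python3 - <<'E'
from h import *
wsave('w_r2');crop('w_r2',150,130,410,325,3,'c23')
plan((.5119,-.2796,.066),8.3)
E
```

```text
clock 21.15 ee [ 0.5124 -0.2799  0.1251] delta [0.0591, 0.0004, -0.0005] rot [-0.0, 0.0008, 0.0003] rows 0.9 F [ 1.17 -0.29  0.23] T [-0.01   0.01   0.001] w 0.4234
```

View pics/c23.png

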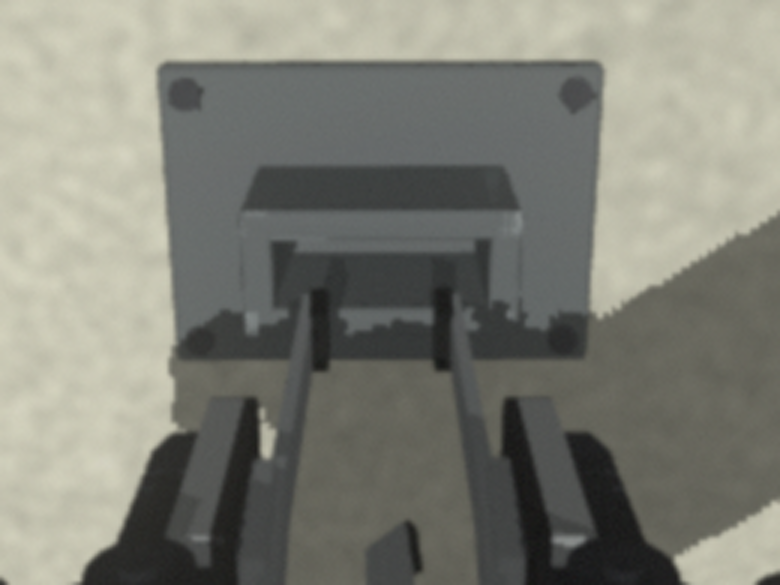

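```bash
python3 - <<'E'
from h import *
f=load('w_r2');X=.1250-.046
c=lambda u,v:(150+u/3,130+v/3)
for n,p,x in [('in1',(272,239),X),('in2',(492,239),X),('in3',(489,307),X),('in4',(274,307),X),('o1',(243,211),X),('o2',(522,211),X),('jL',(328,290),.0577),('jR',(434,290),.0577),('jfar',(434,370),.0437)]: print(n,tool_at_x(f,c(*p),x).round(4)[1:])
E
```

```text
in1 [-0.0237 -0.0058]
in2 [ 0.0244 -0.0058]
in3 [0.0242 0.0103]
in4 [-0.0238  0.0103]
o1 [-0.0298 -0.0122]
o2 [ 0.0306 -0.0122]
jL [-0.0106 -0.0024]
jR [ 0.0107 -0.0024]
jfar [0.0103 0.0085]
```

Emit:
arm_command(
  deltas=[0.008,0.0004,-0.0005,0,0.0008,0,0.58,0.016,0.0004,-0.0005,0,0.0008,0,0.58,0.024,0.0004,-0.0005,0,0.0008,0,0.58,0.032,0.0004,-0.0005,0,0.0008,0,0.58,0.04,0.0004,-0.0005,0,0.0008,0,0.58,0.048,0.0004,-0.0005,0,0.0008,0,0.58,0.053,0.0004,-0.0005,0,0.0008,0,0.58,0.056,0.0004,-0.0005,0,0.0008,0,0.58],
)

```text
clock: 22.15
ee_pos: [0.5118, -0.2795, 0.0687]
orientation: [[-0.0, -0.144, 0.99], [-0.0, 0.99, 0.144], [-1.0, -0.0, -0.0]]
wrist_force: [0.3, 1.1, -0.3]
gripper_width: 0.421
```

Emit:
arm_command(
  deltas=[0.001,0,0,0,0,0,0.58,0.002,0,0,0,0,0,0.58,0.002,0,0,0,0,0,0.58],
)

```text
clock: 22.52
ee_pos: [0.512, -0.2795, 0.0669]
orientation: [[0.0, -0.144, 0.99], [-0.0, 0.99, 0.144], [-1.0, -0.0, 0.0]]
wrist_force: [0.1, 0.7, -1.0]
gripper_width: 0.42
```

Emit:
arm_command(
  deltas=[0.0005,0,0,0,0,0,0.58,0.001,0,0,0,0,0,0.58,0.001,0,0,0,0,0,0.58],
)

```text
clock: 22.9
ee_pos: [0.5119, -0.2796, 0.0659]
orientation: [[0.0, -0.144, 0.99], [-0.0, 0.99, 0.144], [-1.0, -0.0, -0.0]]
wrist_force: [1.0, 1.1, -1.0]
gripper_width: 0.42
```

Emit:
arm_command(
  deltas=[0.0005,0,0,0,0,0,0.58,0.001,0,0,0,0,0,0.58],
)

```text
clock: 23.15
ee_pos: [0.5127, -0.2799, 0.0656]
orientation: [[0.001, -0.144, 0.99], [-0.001, 0.99, 0.144], [-1.0, -0.001, 0.001]]
wrist_force: [-0.1, 0.3, 4.9]
gripper_width: 0.422
```

Emit:
arm_command(
  deltas=[0,0,0,0,0,0,0.56,0,0,0,0,0,0,0.53,0,0,0,0,0,0,0.48,0,0,0,0,0,0,0.35,0,0,0,0,0,0,0.2,0,0,0,0,0,0,0.1,0,0,0,0,0,0,0.1],
)

```text
clock: 24.02
ee_pos: [0.5126, -0.2799, 0.0656]
orientation: [[0.001, -0.144, 0.99], [-0.001, 0.99, 0.144], [-1.0, -0.001, 0.001]]
wrist_force: [-0.1, -0.5, -0.0]
gripper_width: 0.897
```

```bash
python3 - <<'E'
from h import *
wsave('w_r3');crop('w_r3',150,130,410,325,3,'c24')
plan((.5119,-.2796,.066),8.3)
E
```

```text
clock 24.075 ee [ 0.5126 -0.2799  0.0656] delta [-0.0004, 0.0004, -0.0007] rot [-0.0001, 0.0013, 0.0008] rows 0.0 F [-0.29 -0.03  0.22] T [-0.018  0.026 -0.038] w 0.9044
```

View pics/c24.png

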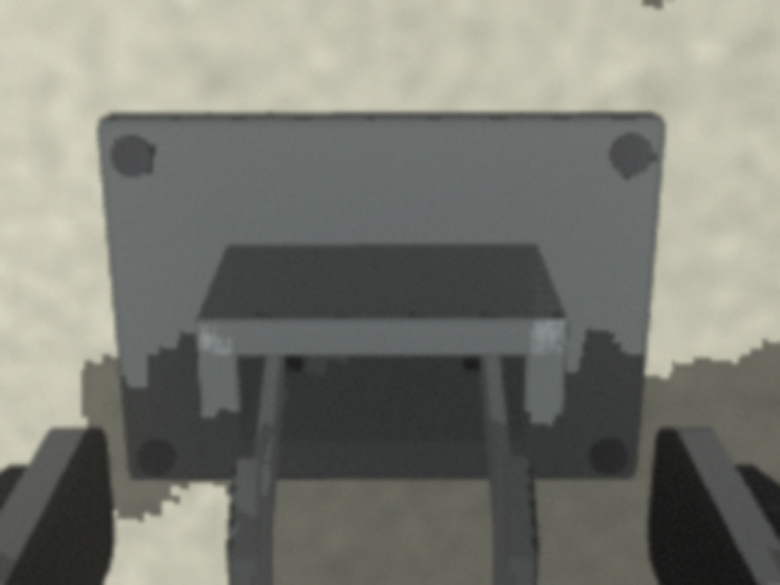

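Tongs stand free in the stand. Retracting straight up.

Emit:
arm_command(
  deltas=[-0.01,0,0,0,0,0,0.05,-0.04,0,0,0,0,0,0,-0.08,0,0,0,0,0,0,-0.12,0,0,0,0,0,0,-0.17,0,0,0,0,0,0,-0.19,0,0,0,0,0,0,-0.19,0,-0.03,0,0,0,0,-0.19,0,-0.04,0,0,0,0,-0.19,0,-0.04,0,0,0,0],
)

```text
clock: 25.2
ee_pos: [0.4721, -0.2857, 0.2556]
orientation: [[0.002, -0.143, 0.99], [0.0, 0.99, 0.143], [-1.0, -0.0, 0.002]]
wrist_force: [0.2, -0.6, -0.3]
gripper_width: 1.001
```

```bash
python3 - <<'E'
from h import *
wsave('w_r4');crop('w_r4',150,80,430,290,2.8,'c25')
save('scene','sc3');crop('sc3',120,140,480,310,2.2,'c26')
save('top','tp3')
plan((.57,.22,.24),0.8)
E
```

```text
clock 25.35 ee [ 0.4737 -0.2849  0.2554] delta [0.0153, 0.4855, 0.1687] rot [0.132, 0.0014, 0.0006] rows 8.2 F [-0.33 -0.13  0.53] T [-0.033 -0.033  0.009] w 0.999
```

View pics/c25.png

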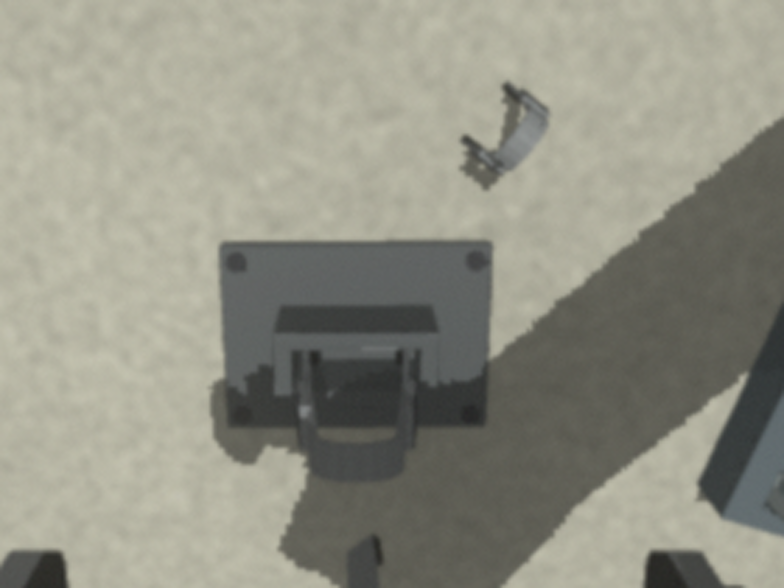

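View pics/c26.png

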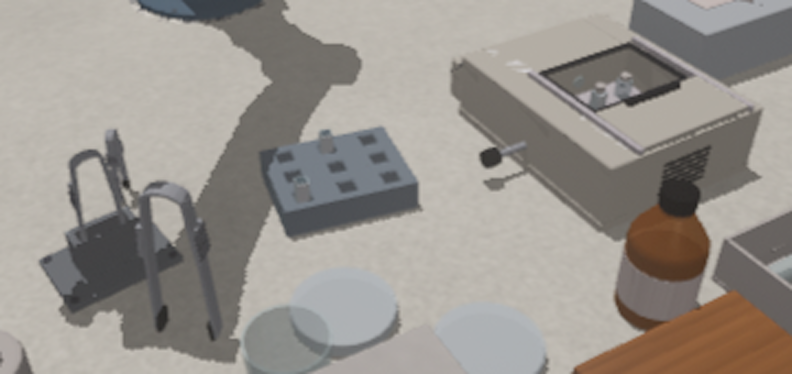

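View pics/tp3.png

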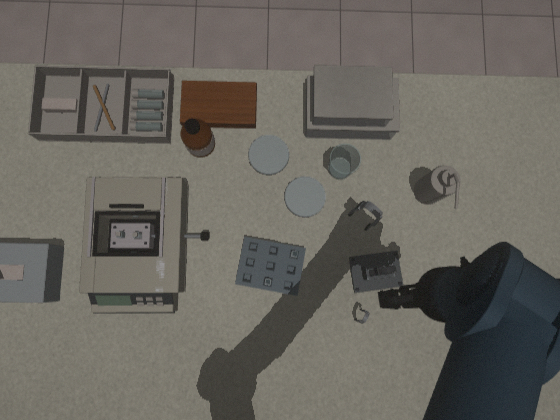

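```bash
python3 - <<'E'
from h import *
crop('sc3',375,165,425,200,14,'c27')
f=load('sc3')
for n,p in [('ref top .076',(.582,.271,.076)),('ref gl .067',(.582,.271,.067)),('sam .073',(.5813,.237,.073)),('sam .064',(.5813,.237,.064)),('sam .079',(.5813,.237,.079)),('sam base .048',(.5813,.237,.048)),('ref base .048',(.582,.271,.048))]:
    print(n,((proj(f,p)-[375,165])*14).round(0))
E
```

```text
ref top .076 [412. 108.]
ref gl .067 [403. 154.]
sam .073 [248. 175.]
sam .064 [240. 221.]
sam .079 [253. 144.]
sam base .048 [226. 302.]
ref base .048 [385. 249.]
```

View pics/c27.png

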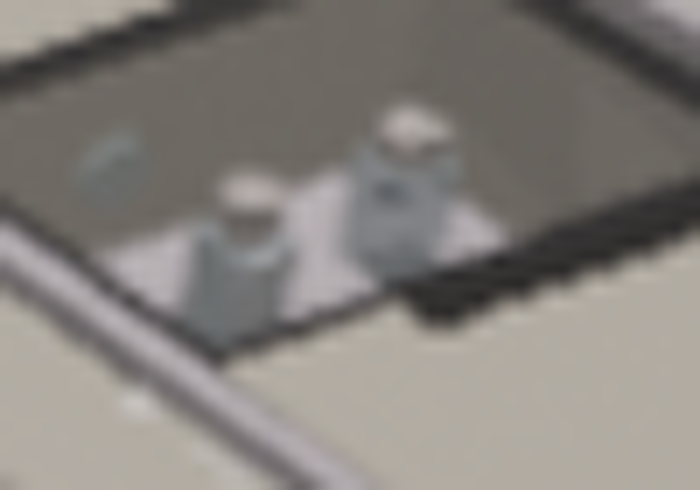

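```bash
python3 - <<'E'
from h import *
print(manip.close_job()); print(manip.state()['clock'])
E
```

```text
the job is handed in; nothing more can be done
None
the job is handed in; nothing more can be done
```

The stoppered cell is in the free well of the changer. The tongs are back in their stand, and I handed the job in with the gripper open and clear at about 25 s of the 72 s. No move met more than about 8 N at the wrist.

**Task:** I took the middle-sized tongs from the stand and gripped the cell with a 32 N squeeze. It went into the mouth without resistance, then past the leaf spring at roughly 4 to 6 N. I stopped when the resistance rose to about 8 N just where the floor was expected. I then released the cell and stood the tongs back in the socket, touching its floor at the same height as at the start.

**Last checks:**
- **Cell height, wrist view:** the top of the glass came out at about 63–64 mm, which is seated; 64 mm was expected.
- **Cell height, scene camera:** compared with the reference cell, the sample may stand about 1 mm high. That is about one pixel in that camera, and I took the force rise and wrist view as the better evidence. I did not press it again to settle the difference.
- **Slip in the jaws:** the cell moved up by about 0.5 mm in the jaws as it reached the floor.
- **Rest of the scene:** the tongs stand upright in the stand. The top and scene pictures show the open cells, dishes, bottles and spare tongs where they were at the start.

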